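Queue the sherds in the numbering board

TASK

Three small potsherds lie loose on the numbering board, ready to be inked with their find numbers. With the tips or outside of the fingers, gently push them one at a time through the gate between the two steel posts until all three lie flat, each wholly inside the single-file slot, in any order; each is to be right in before the next enters the gate. Only push: do not pinch, lift or carry any sherd, and leave the big rim sherd on the board and the ink bottle beside it where they are.

Things in the scene. Friction and masses are not known exactly. Their poses are not given: they have to be found in the camera images.
- board: plywood numbering board, fixed. Origin: on the table top under the middle of the gate; +x from the open apron through the gate into the slot, +y left seen that way. Flat top (deck) 8 mm above the table. Apron x -245 to 0, y -110 to 110 mm, open edges; two wooden wings, 9 mm thick, tops at z 22 mm, slant from the posts out to x -45, y +-102 mm
- gate (a point): middle of the gate, on the deck, axes as the board's: two round steel posts 10 mm thick at y +33 and -33 mm, 56 mm clear between them, rising 26 mm above the deck
- slot_end (a point): middle of the closed far end of the slot, on the deck, 164 mm beyond the gate, axes as the board's. The slot is straight, level with the deck, open above, 58 mm wide, between wooden rails 12 mm thick and 14 mm high above the deck; a wooden stop 14 mm high closes it here
- sherd_a: fired-clay potsherd lying flat on the board's apron, irregular outline about 28 x 33 mm, 11 mm thick, about 13 g; fits through the gate any way round. Origin: centre of its underside, z up; one of the three small sherds, reddish brown
- sherd_b: fired-clay potsherd lying flat on the board's apron, irregular outline about 26 x 35 mm, 10 mm thick, about 12 g; fits through the gate any way round. Origin: centre of its underside, z up; one of the three small sherds, blackish
- sherd_c: fired-clay potsherd lying flat on the board's apron, irregular outline about 26 x 32 mm, 10 mm thick, about 13 g; fits through the gate any way round. Origin: centre of its underside, z up; one of the three small sherds, greyish tan
- rim_sherd: big rim potsherd, 43 x 72 mm (its x and y), 21 mm high, loose on the apron near a rear corner of the board; not part of the job and not to be moved. Origin: centre of its underside
- ink: small square ink bottle with a round white cap, 34 x 34 x 60 mm, loose on the table beside the slot; not to be moved. Origin: centre of its underside

How it is judged:
By the outcome, as a careful person would: the job done as asked, in the order asked, and still so for the second after the job is handed in, with the robot touching nothing.
It also fails if it takes over 67 s, if anything falls off the work surface, if the arm or the gripper's body presses on something with over 40 N, if the wrist force passes 120 N, or if a joint passes its speed limit or range.

ROBOT

A 6-joint arm with a two-finger parallel gripper is mounted at the origin on a cart in front of the work surface, level with it; the furniture and walls round the work are solid. World frame = base frame: x ahead of the robot, y to its left, z up, the work surface at z = 0. Lengths are in m, angles in rad, forces in N, time in s.
With the tool pointing down it reaches from about 0.325 to 0.775 m from the base axis. Payload 5.5 kg.
Tool frame: the origin (TCP) lies midway between the tips of the shut fingers; the grasp point (between the pads) lies 19 mm behind it (hold_point_z is the x of the grasp point in the tool frame, in m); x points along the fingers, y is the direction in which the jaws open and shut, and the axes are right-handed (so a half turn about x gives the same grasp; the last joint's range is limited). The gripper opens to 85 mm and grips with 20 to 120 N. Pads are 22 mm wide; open, the fingers measure 114 mm over their backs; the gripper's body (76 mm by 85 mm) begins 54 mm behind the grasp point. The pads swing forward as they close: fully open they stand 13 mm farther back than shut.
Start: joints at [-1.392, 0.091, 1.231, -0, 1.82, -0.057], TCP at [0.14, -0.583, 0.231] pointing down, gripper open.
Joint ranges: [-2.87, 2.87], [-0.86, 2.18], [0.17, 2.46], [-1.51, 4.65], [0.06, 2.69], [-2.65, 2.65]. Speed limits (rad/s): [2.57, 2.57, 3.01, 3.14, 3.14, 3.14].

INTERFACE

Orientations are given as a unit quaternion [x, y, z, w].
In Python, from cell import * gives the robot as it stands. The module is installed in compiled form; this text tells all that it offers.
- The arm moves only by the tool servo_tool, never from a script. Its argument "targets" is a list of rows, each an object of numbers: "dx", "dy", "dz": the shift along the tool's x, y, z in mm; "rx", "ry", "rz": the turn, a rotation vector about the tool's x, y, z in rad; "jaw": the gripper command: -1 is fully open, 1 is shut, values between are in proportion. A call has 1 to 20 rows; each row is the pose to reach, as a shift and turn from the pose commanded when the call began, along the tool's axes at that moment; what a row does not reach only later rows make up. A row lasts 1/10 s, in which the tool goes at most 50 mm and 8.59 degrees, less where a joint would pass 70% of its speed; a pose out of reach is approached as far as the arm can. A call with a gripper value outside its range is refused whole. The fingers move at their own pace and stop on an object; "squeeze" is the grip in N (left out, the last holds). Time passes only in rows, so rows that repeat a pose let the fingers close. It gives the time, the measured TCP pose, the force and the opening at its end, in the units of the state.
- observe(): the state, without advancing time (a new reading comes with each control period).
- capture(name): name is "side" or "top"; returns (picture, depth): 384x512x3 uint8, blue, green, red; 384x512 float32, m along the optical axis (not along the pixel's ray), 0 where there is no reading.
- camera_params(name): a dict with "fov_y" (degrees; the focal length in pixels is half the picture's height over the tangent of half this angle, whatever the lens; pixels are square), "cx", "cy" (the principal point, pixels), "origin" and "rotation" of the camera in the world. Camera axes: x right, y up, looking along -z (the intrinsics and any distortion apply to the point x, -y, -z); pixel columns grow to the right and rows downward; lengths in m; the calibration is good to about 2 mm. A picture is of the moment at which its call begins. camera_params takes no time and is no camera call.
- job_done(): hands the job in, once; it reports no verdict.
The state is a dict: "time": time; "joints": joint angles; "joint_vel": joint speeds; "tau": joint torques, N m; "tool_pos": TCP position; "tcp_rot": TCP orientation; "wrist_force": force on the tool from outside, world axes, zero at the start; "torque": the same for the moment, N m; "width": finger opening in m.
Only numpy, scipy, OpenCV 4.12 (cv2) and the standard library are available. Lean on these libraries where they do the work, as an engineer would, in place of code of your own. Each camera call takes 0.05 s, during which the arm holds its last target.

## Working session

There is one attempt and no reset: what is moved stays moved. The work goes in short steps, Python scripts to look and compute and a tool call to move; the robot and the scene stay as the last step left them, time stands still between calls to the robot, and variables do not carry over. Pictures are saved under pics/ and viewed, and the job is handed in when it is done.

Besides the shell and the picture viewer there is one more tool, called after "Emit:" as name([rows], argument=value, ...), one row to a line, values as JSON. servo_tool: Moves the arm, as the interface text tells. Its arguments: {"type":"object","properties":{"targets":{"type":"array","items":{"type":"object","properties":{"dx":{"type":"number"},"dy":{"type":"number"},"dz":{"type":"number"},"rx":{"type":"number"},"ry":{"type":"number"},"rz":{"type":"number"},"jaw":{"type":"number"}}}},"squeeze":{"type":"number"}},"required":["targets"]}

```bash
mkdir -p pics; ls; cat > h.py <<'E'
from cell import *
import numpy as np, cv2
def K(n):
    p=camera_params(n); f=192/np.tan(np.radians(p['fov_y'])/2); return p,f
E
python3 - <<'E'
from h import *
s=observe(); print(s)
for n in ("top","side"):
    p=camera_params(n); print(p)
    im,d=capture(n); cv2.imwrite(f"pics/{n}0.png",im); np.save(f"{n}0.npy",d)
E
```

```text
pics
{'time': 0.0, 'joints': array([-1.39172223e+00,  9.18468527e-02,  1.23189541e+00, -2.67672610e-05,
        1.81981059e+00, -5.67144924e-02]), 'joint_vel': array([-0.00121347, -0.00124654, -0.00160782, -0.00024094,  0.0023225 ,
       -0.00020499]), 'tau': array([ 1.85976663e-03, -4.58732057e+01, -4.18019235e+01,  1.42674044e-04,
        1.16227948e-02, -9.22323210e-06]), 'tool_pos': array([ 0.14009525, -0.58311628,  0.23015269]), 'tcp_rot': array([-0.70214681, -0.0838597 ,  0.70224988, -0.08247735]), 'wrist_force': array([ 0.44941512, -0.11204168,  0.13942939]), 'torque': array([-0.00338989, -0.00831591, -0.03533388]), 'width': 0.08531765456446494}
{'fov_y': 42.27439873710088, 'cx': 247.87669958033405, 'cy': 188.24832950961527, 'origin': array([0.44804573, 0.00414921, 1.13720077]), 'rotation': array([-0.04996708,  0.03740196,  0.70605834, -0.70539777])}
{'fov_y': 45.223732742054835, 'cx': 257.1220541825929, 'cy': 192.62769927628324, 'origin': array([0.6321309 , 0.93842528, 0.51619306]), 'rotation': array([0.01872358, 0.52364935, 0.85160145, 0.01468828])}
```

View pics/top0.png

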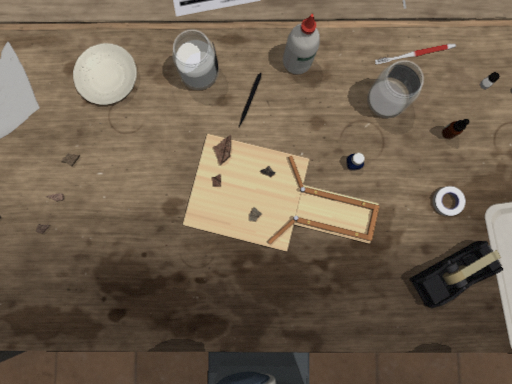

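View pics/side0.png

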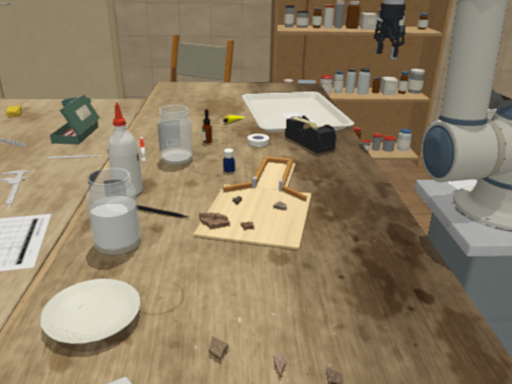

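The top view shows the board with its gate at about (300,203) and its slot running right to (375,220). The three sherds are near (268,171), (216,181) and (255,214), with the rim sherd at (224,150) and the ink at (356,160). Next I'll measure these.

```bash
cat >> h.py <<'E'
from scipy.spatial.transform import Rotation as R
def ray(n,u,v,z):
    p,f=K(n); d=R.from_quat(p['rotation']).apply([(u-p['cx'])/f,-(v-p['cy'])/f,-1]); o=p['origin']
    return o+d*(z-o[2])/d[2]
def proj(n,P):
    p,f=K(n); c=R.from_quat(p['rotation']).inv().apply(np.atleast_2d(P)-p['origin'])
    return np.c_[p['cx']+f*c[:,0]/-c[:,2], p['cy']-f*c[:,1]/-c[:,2]]
E
python3 - <<'E'
from h import *
im=cv2.imread('pics/top0.png')
c=im[125:255,175:395]; cv2.imwrite('pics/top0z.png',cv2.resize(c,None,fx=3.6,fy=3.6,interpolation=cv2.INTER_CUBIC))
d=np.load('top0.npy'); print(d[200,250],d[300,300])
# board mask: bright wood
hsv=cv2.cvtColor(im,cv2.COLOR_BGR2HSV)
m=((hsv[...,2]>150)&(hsv[...,1]>60)&(hsv[...,0]<30)).astype(np.uint8); m[:125]=0;m[255:]=0;m[:,:175]=0;m[:,395:]=0
cv2.imwrite('pics/m.png',m*255)
n,l,st,ce=cv2.connectedComponentsWithStats(m)
for i in range(1,n):
    if st[i,4]>300:
        print(st[i],ce[i])
        cs,_=cv2.findContours((l==i).astype(np.uint8),0,2)
        r=cv2.minAreaRect(cs[0]); b=cv2.boxPoints(r); print(r,[ (q.round(1).tolist(),(ray('top',*q,.008)*1000).round(1).tolist()) for q in b])
E
```

```text
1.1332465 1.1103861
[  183   133   196   118 11688] [264.12996235 196.76711157]
((284.4759826660156, 200.52780151367188), (186.17892456054688, 96.85114288330078), 14.26451301574707) [([182.3000030517578, 224.5], [505.5, 173.5, 8.0]), ([206.1999969482422, 130.6999969482422], [723.7, 121.4, 8.0]), ([386.6000061035156, 176.5], [614.7, -293.1, 8.0]), ([362.79998779296875, 270.3999938964844], [402.7, -232.7, 8.0])]
```

View pics/top0z.png

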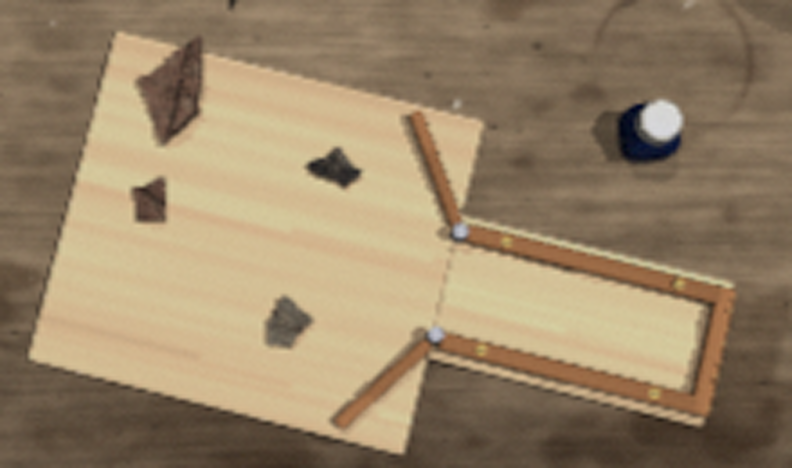

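```bash
python3 - <<'E'
from h import *
z=lambda u,v:((u)/3.6+175-.36,v/3.6+125-.36)   # resize half-pixel offset
P=[ray('top',*z(u,v),.034) for u,v in [(460,231),(435,334)]]
print('posts',np.round(P,4),np.linalg.norm(P[0]-P[1]))
C=np.array([ray('top',*z(u,v),.008) for u,v in [(117,33),(482,122),(405,453),(30,358)]]); print('corners RL,FL,FR,RR',C.round(4))
print([np.linalg.norm(C[i]-C[(i+1)%4]).round(4) for i in range(4)])
L=np.array([[-.245,.11],[0,.11],[0,-.11],[-.245,-.11],[0,.033],[0,-.033]])
W=np.vstack([C[:,:2],np.array(P)[:,:2]])
# rigid fit (Kabsch)
a=L-L.mean(0);b=W-W.mean(0);H=a.T@b;th=np.arctan2(H[0,1]-H[1,0],H[0,0]+H[1,1]);Rm=np.array([[np.cos(th),-np.sin(th)],[np.sin(th),np.cos(th)]])
t=W.mean(0)-Rm@L.mean(0);print('gate',t,'yaw',th);print('res mm',((L@Rm.T+t-W)*1000).round(1))
np.savez('board.npz',t=t,R=Rm,th=th)
im=cv2.imread('pics/top0.png');hsv=cv2.cvtColor(im,cv2.COLOR_BGR2HSV)
m=((hsv[...,2]<125)).astype(np.uint8)
poly=np.array([[208,136],[306,160],[286,248],[186,224]]);k=np.zeros_like(m);cv2.fillPoly(k,[poly],1);m&=k
n,l,st,ce=cv2.connectedComponentsWithStats(m)
for i in range(1,n):
    if st[i,4]>20:
        cs,_=cv2.findContours((l==i).astype(np.uint8),0,2)
        q=np.array([ray('top',*p[0],.018)[:2] for p in cs[0]]); bq=(q-t)@Rm*1000
        w=ray('top',*ce[i],.018)[:2]
        print(st[i,4],ce[i].round(1),'board',((w-t)@Rm*1000).round(1),'ext',bq.min(0).round(),bq.max(0).round(),im[l==i].mean(0).round(), 'world',w.round(4))
# side check: project gate etc
im=cv2.imread('pics/side0.png')
for lp,zz in [((0,.033),.034),((0,-.033),.034),((-.245,.11),.008),((-.245,-.11),.008)]:
    w=Rm@np.array(lp)+t; u=proj('side',[*w,zz])[0]; print(lp,u.round(1)); cv2.circle(im,tuple(int(x) for x in u),2,(0,0,255),1)
cv2.imwrite('pics/s0z.png',cv2.resize(im[140:260,180:330],None,fx=4,fy=4))
E
```

```text
posts [[ 0.5837 -0.0981  0.034 ]
 [ 0.5197 -0.0818  0.034 ]] 0.06595965746714821
corners RL,FL,FR,RR [[ 0.7162  0.1191  0.008 ]
 [ 0.6571 -0.1155  0.008 ]
 [ 0.4469 -0.0642  0.008 ]
 [ 0.5065  0.172   0.008 ]]
[np.float64(0.2419), np.float64(0.2163), np.float64(0.2437), np.float64(0.2163)]
gate [ 0.55180784 -0.09062477] yaw -1.8167472302250454
res mm [[ 1.9  1.1]
 [ 1.4 -1.9]
 [-1.8  0.4]
 [-1.7  1.8]
 [ 0.2 -0.6]
 [ 0.1 -0.8]]
280 [222.8 150.7] board [-196.9   76.7] ext [-219.   45.] [-180.  103.] [63. 76. 97.] world [0.6741 0.0817]
58 [293.9 172.4] board [-27.   66.9] ext [-48.  35.] [-5. 98.] [ 62.  85. 110.] world [ 0.6232 -0.0807]
85 [267.5 171.5] board [-85.8  54.5] ext [-103.   45.] [-71.  67.] [53. 59. 65.] world [ 0.6255 -0.0207]
86 [216.4 180.7] board [-193.6    5.9] ext [-206.   -7.] [-183.   21.] [59. 72. 92.] world [0.6047 0.0957]
98 [254.1 214.2] board [-91.9 -47.5] ext [-103.  -61.] [-79. -33.] [ 79.  92. 101.] world [0.5281 0.0101]
(0, 0.033) [254.7 177.4]
(0, -0.033) [281. 180.]
(-0.245, 0.11) [193.9 233.6]
(-0.245, -0.11) [299.7 246.9]
```

View pics/s0z.png

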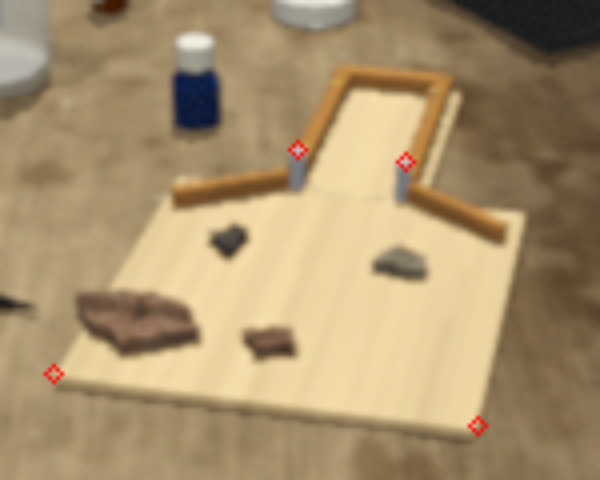

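```bash
cat >> h.py <<'E'
B=np.load('board.npz') if __import__('os').path.exists('board.npz') else None
def w2b(p): return (np.asarray(p)[...,:2]-B['t'])@B['R']
def b2w(x,y,z): return np.r_[B['R']@np.array([x,y])+B['t'],z]
def tgt(): # desired rotation: tool x down, tool z=+board x
    s=[]
    for sg in (1,-1):
        zx=np.r_[B['R'][:,0],0]*sg; x=np.array([0,0,-1.]); y=np.cross(zx,x); s.append(R.from_matrix(np.c_[x,y,zx]))
    return s
def status():
    s=observe(); r=R.from_quat(s['tcp_rot']); p=s['tool_pos']
    print('t',round(s['time'],2),'board mm',(w2b(p)*1000).round(1),'z',(p[2]*1000).round(1),'F',s['wrist_force'].round(1),'w',round(s['width'],4),'j',s['joints'].round(2))
    print('axes in board (cols x,y,z):',(np.c_[np.r_[B['R'][:,0],0],np.r_[B['R'][:,1],0],[0,0,1]].T@r.as_matrix()).round(3).tolist())
    return s,r,p
E
python3 - <<'E'
from h import *
s,r,p=status()
for T in tgt(): print('rotvec',(r.inv()*T).as_rotvec().round(4))
for q in [(-.245,.004,.09),(-.120,0,.15)]:
    print((r.inv().apply(b2w(*q)-p)*1000).round(1))
E
```

```text
t 0.1 board mm [ 577.9 -279.4] z 230.3 F [ 0.6  0.2 -0.1] w 0.0854 j [-1.39  0.09  1.23 -0.    1.82 -0.06]
axes in board (cols x,y,z): [[-0.002, 0.886, 0.463], [-0.001, 0.463, -0.886], [-1.0, -0.002, -0.0]]
rotvec [-1.089e+00 -1.000e-03  1.500e-03]
rotvec [2.0525e+00 1.8000e-03 1.2000e-03]
[ 141.3 -597.7 -632.4]
[  81.2 -488.9 -571. ]
```

Emit:
servo_tool([
  {"dx": 5, "dy": -15, "dz": -16, "rx": -0.05, "jaw": 1},
  {"dx": 10, "dy": -40, "dz": -43, "rx": -0.12, "jaw": 1},
  {"dx": 20, "dy": -70, "dz": -74, "rx": -0.2, "jaw": 1},
  {"dx": 30, "dy": -102, "dz": -108, "rx": -0.28, "jaw": 1},
  {"dx": 40, "dy": -134, "dz": -142, "rx": -0.36, "jaw": 1},
  {"dx": 45, "dy": -166, "dz": -176, "rx": -0.44, "jaw": 1},
  {"dx": 50, "dy": -198, "dz": -210, "rx": -0.52, "jaw": 1},
  {"dx": 55, "dy": -230, "dz": -244, "rx": -0.6, "jaw": 1},
  {"dx": 60, "dy": -262, "dz": -278, "rx": -0.68, "jaw": 1},
  {"dx": 65, "dy": -294, "dz": -312, "rx": -0.76, "jaw": 1},
  {"dx": 70, "dy": -328, "dz": -347, "rx": -0.84, "jaw": 1},
  {"dx": 75, "dy": -362, "dz": -382, "rx": -0.92, "jaw": 1},
  {"dx": 80, "dy": -396, "dz": -418, "rx": -0.98, "jaw": 1},
  {"dx": 80, "dy": -430, "dz": -455, "rx": -1.03, "jaw": 1},
  {"dx": 80, "dy": -464, "dz": -491, "rx": -1.06, "jaw": 1},
  {"dx": 80, "dy": -500, "dz": -529, "rx": -1.089, "jaw": 1},
  {"dx": 80, "dy": -535, "dz": -566, "rx": -1.089, "jaw": 1},
  {"dx": 80, "dy": -565, "dz": -598, "rx": -1.089, "jaw": 1},
  {"dx": 80, "dy": -588, "dz": -622, "rx": -1.089, "jaw": 1},
  {"dx": 80, "dy": -598, "dz": -632, "rx": -1.089, "jaw": 1},
])

```text
$.targets[0]: bad value
```

```bash
python3 - <<'E'
from h import *
s,r,p=status()
im,d=capture('top'); cv2.imwrite('pics/top1.png',cv2.resize(im[110:270,150:400],None,fx=3,fy=3))
im,d=capture('side'); cv2.imwrite('pics/side1.png',cv2.resize(im[100:300,150:400],None,fx=3,fy=3))
E
```

```text
t 0.1 board mm [ 577.9 -279.4] z 230.3 F [ 0.6  0.2 -0.1] w 0.0854 j [-1.39  0.09  1.23 -0.    1.82 -0.06]
axes in board (cols x,y,z): [[-0.002, 0.886, 0.463], [-0.001, 0.463, -0.886], [-1.0, -0.002, -0.0]]
```

View pics/top1.png

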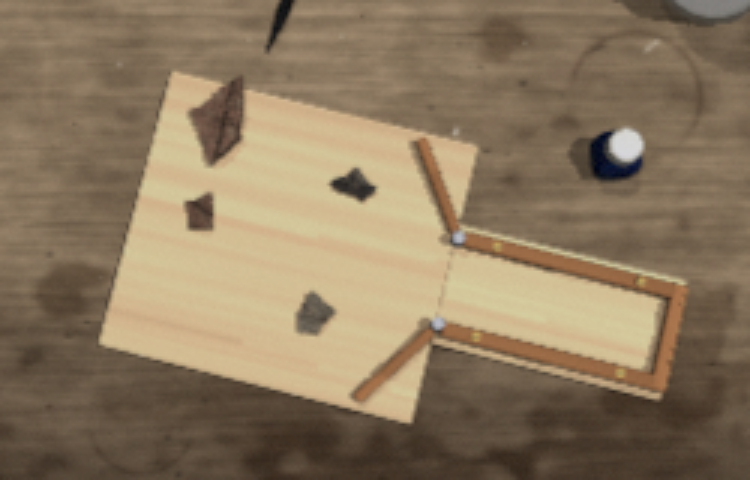

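View pics/side1.png

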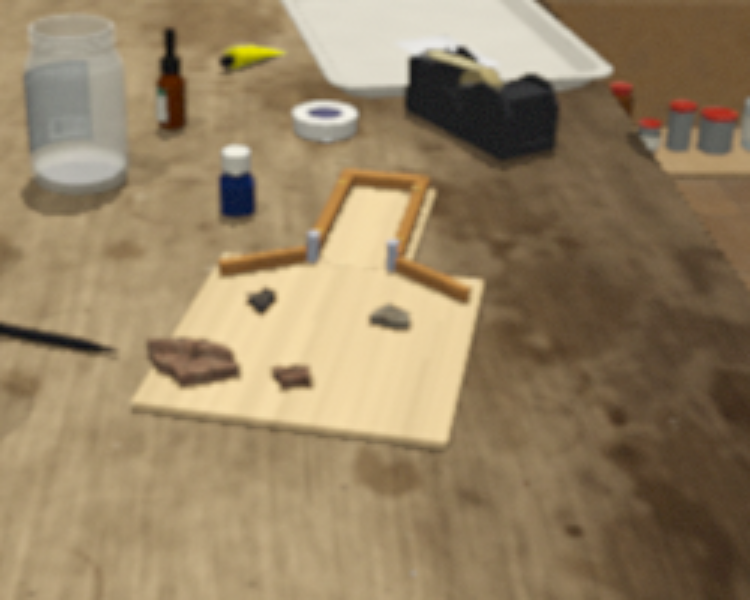

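The call was refused and nothing moved, and both pictures match the earlier ones. I'll try again with every key filled in.

Emit:
servo_tool([
  {"dx": 5, "dy": -15, "dz": -16, "rx": -0.05, "ry": 0, "rz": 0, "jaw": 1},
])

```text
time: 0.3
tool_pos: [0.1512, -0.566, 0.2258]
tcp_rot: [-0.7, -0.1, 0.7, -0.1]
wrist_force: [-0.6, 0.4, -0.3]
width: 0.073
```

Emit:
servo_tool([
  {"dx": 5, "dy": -25, "dz": -29, "rx": -0.08, "ry": 0, "rz": 0, "jaw": 1},
  {"dx": 10, "dy": -55, "dz": -64, "rx": -0.16, "ry": 0, "rz": 0, "jaw": 1},
  {"dx": 15, "dy": -85, "dz": -99, "rx": -0.24, "ry": 0, "rz": 0, "jaw": 1},
  {"dx": 20, "dy": -115, "dz": -134, "rx": -0.32, "ry": 0, "rz": 0, "jaw": 1},
  {"dx": 25, "dy": -145, "dz": -169, "rx": -0.4, "ry": 0, "rz": 0, "jaw": 1},
  {"dx": 30, "dy": -175, "dz": -204, "rx": -0.48, "ry": 0, "rz": 0, "jaw": 1},
  {"dx": 35, "dy": -205, "dz": -239, "rx": -0.56, "ry": 0, "rz": 0, "jaw": 1},
  {"dx": 40, "dy": -235, "dz": -275, "rx": -0.64, "ry": 0, "rz": 0, "jaw": 1},
  {"dx": 45, "dy": -265, "dz": -310, "rx": -0.72, "ry": 0, "rz": 0, "jaw": 1},
  {"dx": 50, "dy": -295, "dz": -345, "rx": -0.8, "ry": 0, "rz": 0, "jaw": 1},
  {"dx": 55, "dy": -325, "dz": -380, "rx": -0.88, "ry": 0, "rz": 0, "jaw": 1},
  {"dx": 60, "dy": -355, "dz": -415, "rx": -0.94, "ry": 0, "rz": 0, "jaw": 1},
  {"dx": 65, "dy": -385, "dz": -450, "rx": -0.98, "ry": 0, "rz": 0, "jaw": 1},
  {"dx": 70, "dy": -415, "dz": -485, "rx": -1.01, "ry": 0, "rz": 0, "jaw": 1},
  {"dx": 75, "dy": -445, "dz": -520, "rx": -1.039, "ry": 0, "rz": 0, "jaw": 1},
  {"dx": 75, "dy": -475, "dz": -555, "rx": -1.039, "ry": 0, "rz": 0, "jaw": 1},
  {"dx": 75, "dy": -505, "dz": -590, "rx": -1.039, "ry": 0, "rz": 0, "jaw": 1},
  {"dx": 75, "dy": -530, "dz": -619, "rx": -1.039, "ry": 0, "rz": 0, "jaw": 1},
  {"dx": 75, "dy": -546, "dz": -638, "rx": -1.039, "ry": 0, "rz": 0, "jaw": 1},
  {"dx": 75, "dy": -551.5, "dz": -644.4, "rx": -1.039, "ry": 0, "rz": 0, "jaw": 1},
])

```text
time: 2.3
tool_pos: [0.6154, 0.148, 0.1502]
tcp_rot: [-0.557, -0.436, 0.557, -0.435]
wrist_force: [-0.9, -0.9, -0.5]
width: 0.0001
```

```bash
python3 - <<'E'
from h import *
s,r,p=status()
print('to start behind a:',(r.inv().apply(b2w(-.235,.005,.0115)-p)*1000).round(1))
im,d=capture('side'); cv2.imwrite('pics/side2.png',cv2.resize(im[100:300,150:400],None,fx=3,fy=3))
E
```

```text
t 2.3 board mm [-246.9    3.6] z 150.2 F [-0.9 -0.9 -0.5] w 0.0001 j [0.18 0.18 1.28 0.   1.69 0.43]
axes in board (cols x,y,z): [[0.0, -0.002, 1.0], [-0.001, 1.0, 0.002], [-1.0, -0.001, 0.0]]
to start behind a: [138.7   1.5  11.9]
```

View pics/side2.png

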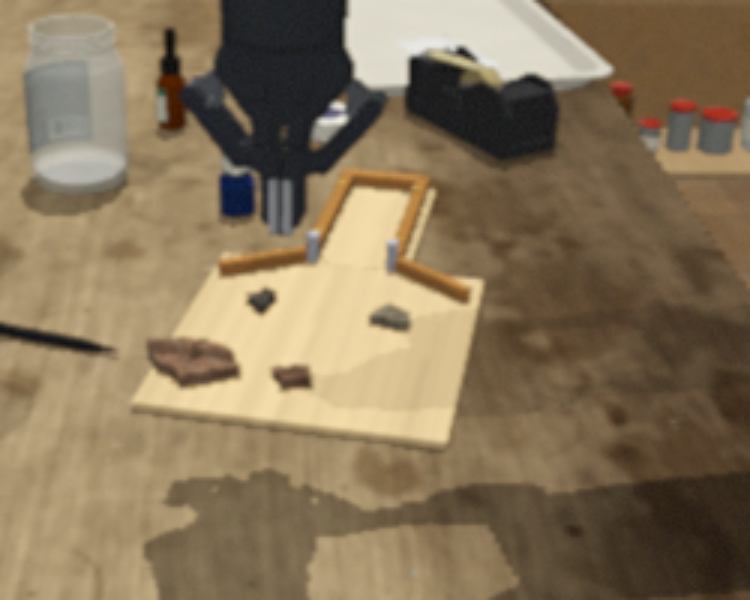

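The jaw is shut, and the closed fingers are about 29 mm wide with their knuckles well above post height. Tool y and z line up with board +y and +x. Next I'll lower the tool behind the brown sherd.

Emit:
servo_tool([
  {"dx": 20, "dy": 1.5, "dz": 11, "rx": 0, "ry": 0, "rz": 0, "jaw": 1},
  {"dx": 50, "dy": 1.5, "dz": 11, "rx": 0, "ry": 0, "rz": 0, "jaw": 1},
  {"dx": 80, "dy": 1.5, "dz": 11, "rx": 0, "ry": 0, "rz": 0, "jaw": 1},
  {"dx": 105, "dy": 1.5, "dz": 11, "rx": 0, "ry": 0, "rz": 0, "jaw": 1},
  {"dx": 120, "dy": 1.5, "dz": 11, "rx": 0, "ry": 0, "rz": 0, "jaw": 1},
  {"dx": 131, "dy": 1.5, "dz": 11, "rx": 0, "ry": 0, "rz": 0, "jaw": 1},
  {"dx": 136, "dy": 1.5, "dz": 11, "rx": 0, "ry": 0, "rz": 0, "jaw": 1},
  {"dx": 138, "dy": 1.5, "dz": 11, "rx": 0, "ry": 0, "rz": 0, "jaw": 1},
  {"dx": 138, "dy": 1.5, "dz": 11, "rx": 0, "ry": 0, "rz": 0, "jaw": 1},
])

```text
time: 3.25
tool_pos: [0.6143, 0.1347, 0.0143]
tcp_rot: [0.558, 0.435, -0.557, 0.435]
wrist_force: [-0.1, -0.1, 0.4]
width: 0.0
```

```bash
python3 - <<'E'
from h import *
s,r,p=status()
im,d=capture('top'); cv2.imwrite('pics/top3.png',cv2.resize(im[110:270,150:400],None,fx=3,fy=3))
E
```

```text
t 3.25 board mm [-233.8    5.8] z 14.3 F [-0.1 -0.1  0.4] w 0.0 j [ 0.16  0.23  1.46 -0.    1.45  0.41]
axes in board (cols x,y,z): [[-0.001, -0.0, 1.0], [0.001, 1.0, 0.0], [-1.0, 0.001, -0.001]]
```

View pics/top3.png

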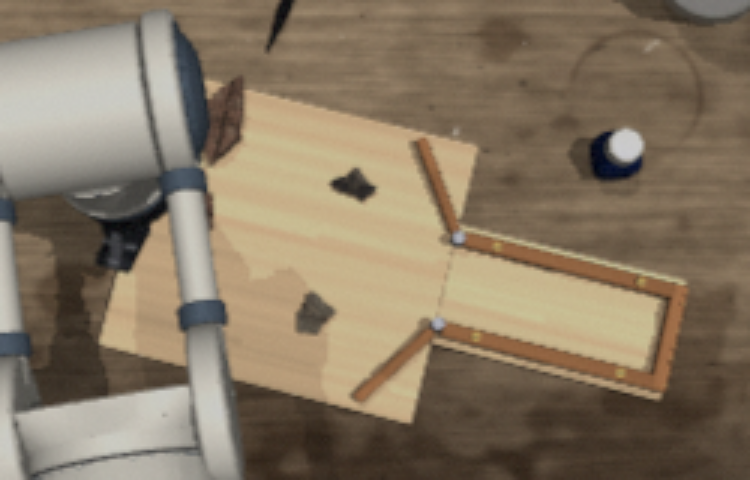

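Emit:
servo_tool([
  {"dx": 2.5, "dy": 0, "dz": 4, "rx": 0, "ry": 0, "rz": 0, "jaw": 1},
  {"dx": 2.5, "dy": 0, "dz": 9, "rx": 0, "ry": 0, "rz": 0, "jaw": 1},
  {"dx": 2.5, "dy": 0, "dz": 14, "rx": 0, "ry": 0, "rz": 0, "jaw": 1},
  {"dx": 2.5, "dy": 0, "dz": 18, "rx": 0, "ry": 0, "rz": 0, "jaw": 1},
  {"dx": 2.5, "dy": 0, "dz": 22, "rx": 0, "ry": 0, "rz": 0, "jaw": 1},
  {"dx": 2.5, "dy": 0, "dz": 27, "rx": 0, "ry": 0, "rz": 0, "jaw": 1},
  {"dx": 2.5, "dy": 0, "dz": 32, "rx": 0, "ry": 0, "rz": 0, "jaw": 1},
  {"dx": 2.5, "dy": 0, "dz": 37, "rx": 0, "ry": 0, "rz": 0, "jaw": 1},
  {"dx": 2.5, "dy": 0, "dz": 42, "rx": 0, "ry": 0, "rz": 0, "jaw": 1},
  {"dx": 2.5, "dy": 0, "dz": 47, "rx": 0, "ry": 0, "rz": 0, "jaw": 1},
  {"dx": 2.5, "dy": 0, "dz": 52, "rx": 0, "ry": 0, "rz": 0, "jaw": 1},
  {"dx": 2.5, "dy": 0, "dz": 57, "rx": 0, "ry": 0, "rz": 0, "jaw": 1},
  {"dx": 2.5, "dy": 0, "dz": 62, "rx": 0, "ry": 0, "rz": 0, "jaw": 1},
  {"dx": 2.5, "dy": 0, "dz": 67, "rx": 0, "ry": 0, "rz": 0, "jaw": 1},
  {"dx": 2.5, "dy": 0, "dz": 72, "rx": 0, "ry": 0, "rz": 0, "jaw": 1},
])

```text
time: 4.8
tool_pos: [0.5961, 0.0644, 0.0108]
tcp_rot: [-0.558, -0.435, 0.558, -0.435]
wrist_force: [0.7, 0.8, -0.5]
width: 0.0004
```

```bash
python3 - <<'E'
from h import *
s,r,p=status()
im,d=capture('top'); cv2.imwrite('pics/top4.png',cv2.resize(im[110:270,150:400],None,fx=3,fy=3))
im,d=capture('side'); cv2.imwrite('pics/side4.png',cv2.resize(im[140:260,180:330],None,fx=4,fy=4))
E
```

```text
t 4.8 board mm [-161.2    5.2] z 10.8 F [ 0.7  0.8 -0.5] w 0.0004 j [ 0.05  0.16  1.55 -0.    1.43  0.3 ]
axes in board (cols x,y,z): [[0.0, 0.0, 1.0], [-0.0, 1.0, -0.0], [-1.0, -0.0, 0.0]]
```

View pics/top4.png

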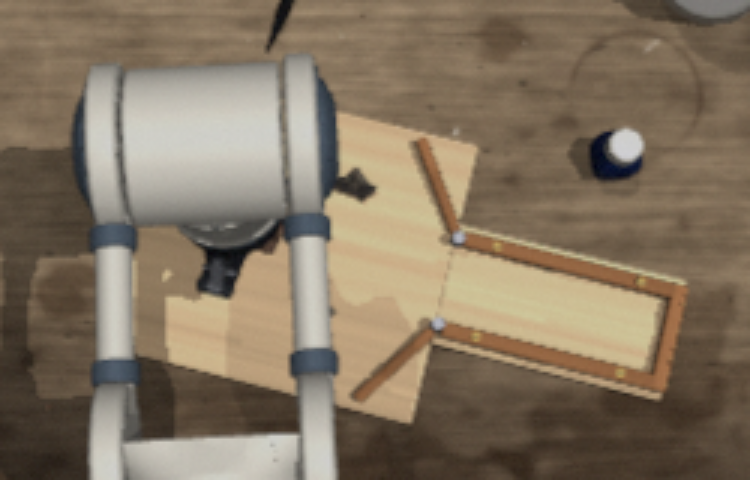

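View pics/side4.png

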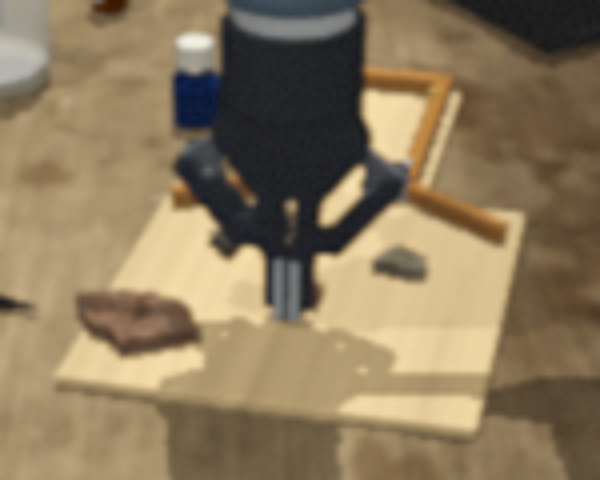

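The brown sherd shows only slightly, on the -y side of the fingers (side crop ~(317,290)), so the contact is off-centre. I'll back off a little, open the jaw by about 10 mm for a wider two-point front, shift toward -y, and look again.

Emit:
servo_tool([
  {"dx": 0, "dy": 0, "dz": -8, "rx": 0, "ry": 0, "rz": 0, "jaw": 1},
  {"dx": 0, "dy": -3, "dz": -20, "rx": 0, "ry": 0, "rz": 0, "jaw": 0.76},
  {"dx": -20, "dy": -3, "dz": -40, "rx": 0, "ry": 0, "rz": 0, "jaw": 0.76},
  {"dx": -60, "dy": -3, "dz": -70, "rx": 0, "ry": 0, "rz": 0, "jaw": 0.76},
  {"dx": -60, "dy": -3, "dz": -75, "rx": 0, "ry": 0, "rz": 0, "jaw": 0.76},
])

```text
time: 5.4
tool_pos: [0.6148, 0.143, 0.0777]
tcp_rot: [0.56, 0.435, -0.553, 0.437]
wrist_force: [0.8, -0.5, 1.0]
width: 0.0107
```

```bash
python3 - <<'E'
from h import *
s,r,p=status()
im,d=capture('top'); cv2.imwrite('pics/top5.png',cv2.resize(im[110:270,150:400],None,fx=3,fy=3))
im,d=capture('side'); cv2.imwrite('pics/side5.png',cv2.resize(im[100:260,170:340],None,fx=3.7,fy=3.7)); np.save('side5.npy',d)
print(proj('side',p))
E
```

```text
t 5.4 board mm [-241.9    4.2] z 77.7 F [ 0.8 -0.5  1. ] w 0.0107 j [0.17 0.19 1.4  0.   1.55 0.42]
axes in board (cols x,y,z): [[-0.006, -0.003, 1.0], [0.009, 1.0, 0.003], [-1.0, 0.009, -0.006]]
[[244.20650328 209.0768343 ]]
```

View pics/top5.png

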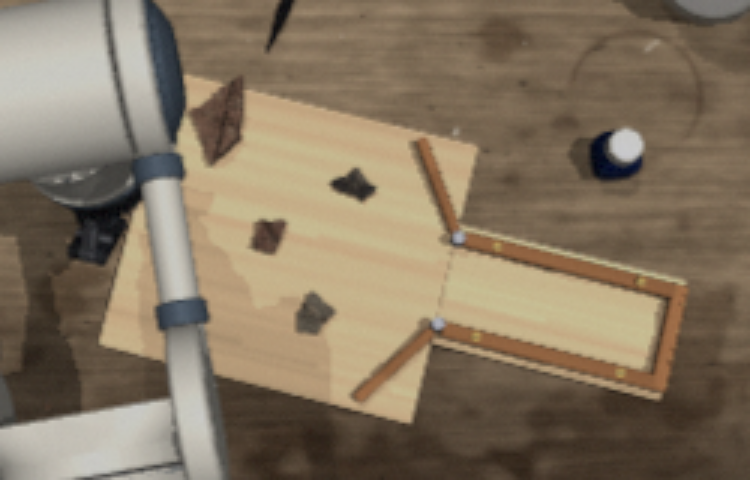

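View pics/side5.png

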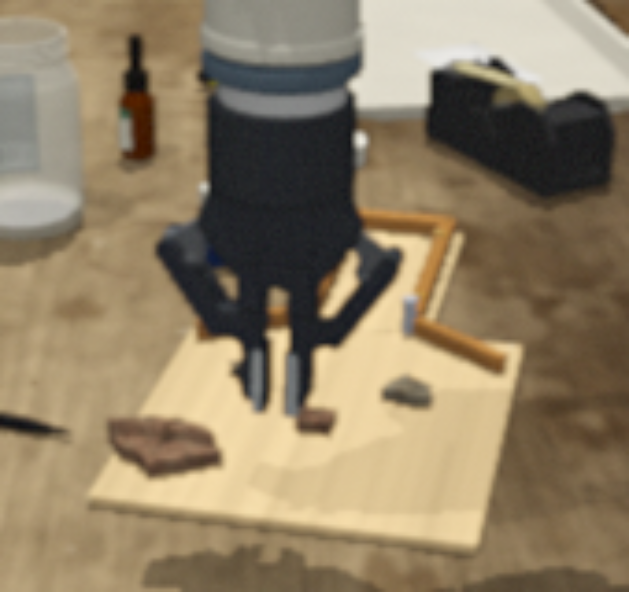

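The brown sherd moved about 50 mm and is now at top crop (268,236). The part-opened tips still reach TCP height. Now I'll measure it.

```bash
cat >> h.py <<'E'
def sherds(box,im=None,vmax=118):
    """box: board mm x0,x1,y0,y1 ; returns dark/odd coloured blobs"""
    if im is None: im,_=capture('top')
    hsv=cv2.cvtColor(im,cv2.COLOR_BGR2HSV)
    x0,x1,y0,y1=[v/1000 for v in box]
    poly=proj('top',[b2w(x,y,.013) for x,y in [(x0,y0),(x1,y0),(x1,y1),(x0,y1)]])
    k=np.zeros(im.shape[:2],np.uint8); cv2.fillPoly(k,[poly.round().astype(np.int32)],1)
    m=((hsv[...,2]<vmax)&(k>0)).astype(np.uint8)
    n,l,st,ce=cv2.connectedComponentsWithStats(m)
    for i in range(1,n):
        if st[i,4]>25:
            cs,_=cv2.findContours((l==i).astype(np.uint8),0,2)
            q=w2b([ray('top',*c[0],.018) for c in cs[0]])*1000
            r=cv2.minAreaRect(q.astype(np.float32))
            print('n',st[i,4],'px',ce[i].round(),'board',(w2b(ray('top',*ce[i],.018))*1000).round(1),'ext',q.min(0).round(),q.max(0).round(),'hull',cv2.convexHull(q.astype(np.float32))[:,0].round().astype(int).tolist(),'bgr',im[l==i].mean(0).round())
    return im
E
python3 - <<'E'
from h import *
sherds((-190,-20,-75,90))
E
```

```text
n 70 px [227. 153.] board [-186.5   73.1] ext [-191.   51.] [-180.   91.] hull [[-190, 90], [-191, 85], [-191, 56], [-190, 51], [-180, 68], [-181, 82], [-183, 89], [-186, 91]] bgr [58. 70. 89.]
n 33 px [293. 170.] board [-30.9  72.5] ext [-44.  56.] [-19.  90.] hull [[-44, 90], [-43, 88], [-25, 61], [-22, 57], [-19, 56], [-20, 60], [-28, 72], [-38, 86]] bgr [ 56.  78. 101.]
n 86 px [268. 171.] board [-85.7  54.5] ext [-103.   45.] [-71.  67.] hull [[-88, 67], [-101, 54], [-103, 51], [-97, 48], [-80, 45], [-76, 46], [-71, 55], [-71, 57], [-79, 62]] bgr [49. 56. 61.]
n 88 px [239. 188.] board [-139.8    1.1] ext [-150.  -11.] [-130.   14.] hull [[-148, 9], [-150, 4], [-150, -3], [-148, -10], [-136, -11], [-134, -11], [-132, -8], [-130, 2], [-130, 11], [-131, 14]] bgr [55. 67. 87.]
n 84 px [215. 214.] board [-178.6  -67.5] ext [-190.  -77.] [-166.  -56.] hull [[-178, -57], [-189, -62], [-190, -65], [-190, -74], [-190, -76], [-183, -77], [-173, -77], [-167, -73], [-166, -70], [-166, -68], [-171, -57], [-176, -56]] bgr [90. 80. 72.]
n 105 px [254. 214.] board [-92.3 -48.2] ext [-103.  -62.] [-79. -33.] hull [[-98, -34], [-99, -37], [-103, -50], [-100, -61], [-98, -62], [-87, -60], [-85, -57], [-79, -44], [-80, -42], [-93, -33]] bgr [69. 81. 89.]
```

```bash
python3 - <<'E'
from h import *
s,r,p=status()
print((r.inv().apply(b2w(-.180,.0005,.011)-p)*1000).round(1))
print('rot',[ (r.inv()*T).as_rotvec().round(4) for T in tgt()][0])
E
```

```text
t 5.55 board mm [-237.9    1.8] z 70.7 F [-0.4 -0.4  0.1] w 0.0102 j [ 0.17  0.19  1.41 -0.    1.54  0.41]
axes in board (cols x,y,z): [[-0.0, -0.002, 1.0], [0.0, 1.0, 0.002], [-1.0, 0.0, -0.0]]
[59.7 -1.5 57.9]
rot [ 0.0018 -0.0001 -0.0002]
```

Emit:
servo_tool([
  {"dx": 15, "dy": -1, "dz": 15, "rx": 0, "ry": 0, "rz": 0, "jaw": 0.76},
  {"dx": 35, "dy": -1, "dz": 35, "rx": 0, "ry": 0, "rz": 0, "jaw": 0.76},
  {"dx": 50, "dy": -1, "dz": 50, "rx": 0, "ry": 0, "rz": 0, "jaw": 0.76},
  {"dx": 57, "dy": -1, "dz": 57, "rx": 0, "ry": 0, "rz": 0, "jaw": 0.76},
  {"dx": 60, "dy": -1, "dz": 63, "rx": 0, "ry": 0, "rz": 0, "jaw": 0.76},
  {"dx": 60, "dy": -1, "dz": 68, "rx": 0, "ry": 0, "rz": 0, "jaw": 0.76},
  {"dx": 60, "dy": -1, "dz": 73, "rx": 0, "ry": 0, "rz": 0, "jaw": 0.76},
  {"dx": 60, "dy": -1, "dz": 78, "rx": 0, "ry": 0, "rz": 0, "jaw": 0.76},
  {"dx": 60, "dy": -1, "dz": 83, "rx": 0, "ry": 0, "rz": 0, "jaw": 0.76},
  {"dx": 60, "dy": -1, "dz": 89, "rx": 0, "ry": 0, "rz": 0, "jaw": 0.76},
  {"dx": 60, "dy": -1, "dz": 95, "rx": 0, "ry": 0, "rz": 0, "jaw": 0.76},
  {"dx": 60, "dy": -1, "dz": 101, "rx": 0, "ry": 0, "rz": 0, "jaw": 0.76},
  {"dx": 60, "dy": -1, "dz": 107, "rx": 0, "ry": 0, "rz": 0, "jaw": 0.76},
  {"dx": 60, "dy": -1, "dz": 113, "rx": 0, "ry": 0, "rz": 0, "jaw": 0.76},
  {"dx": 60, "dy": -1, "dz": 119, "rx": 0, "ry": 0, "rz": 0, "jaw": 0.76},
  {"dx": 60, "dy": -1, "dz": 125, "rx": 0, "ry": 0, "rz": 0, "jaw": 0.76},
  {"dx": 60, "dy": -1, "dz": 131, "rx": 0, "ry": 0, "rz": 0, "jaw": 0.76},
  {"dx": 60, "dy": -1, "dz": 137, "rx": 0, "ry": 0, "rz": 0, "jaw": 0.76},
  {"dx": 60, "dy": -1, "dz": 143, "rx": 0, "ry": 0, "rz": 0, "jaw": 0.76},
  {"dx": 60, "dy": -1, "dz": 149, "rx": 0, "ry": 0, "rz": 0, "jaw": 0.76},
])

```text
time: 7.55
tool_pos: [0.5742, -0.0064, 0.0108]
tcp_rot: [0.558, 0.435, -0.558, 0.435]
wrist_force: [-0.2, -0.1, -1.3]
width: 0.0103
```

```bash
python3 - <<'E'
from h import *
s,r,p=status()
im,d=capture('top'); cv2.imwrite('pics/top6.png',cv2.resize(im[110:270,150:400],None,fx=3,fy=3))
im,d=capture('side'); cv2.imwrite('pics/side6.png',cv2.resize(im[140:260,180:330],None,fx=4,fy=4))
E
```

```text
t 7.55 board mm [-87.1   1.2] z 10.8 F [-0.2 -0.1 -1.3] w 0.0103 j [-0.07  0.09  1.62  0.    1.43  0.18]
axes in board (cols x,y,z): [[-0.0, 0.0, 1.0], [0.0, 1.0, -0.0], [-1.0, 0.0, -0.0]]
```

View pics/top6.png

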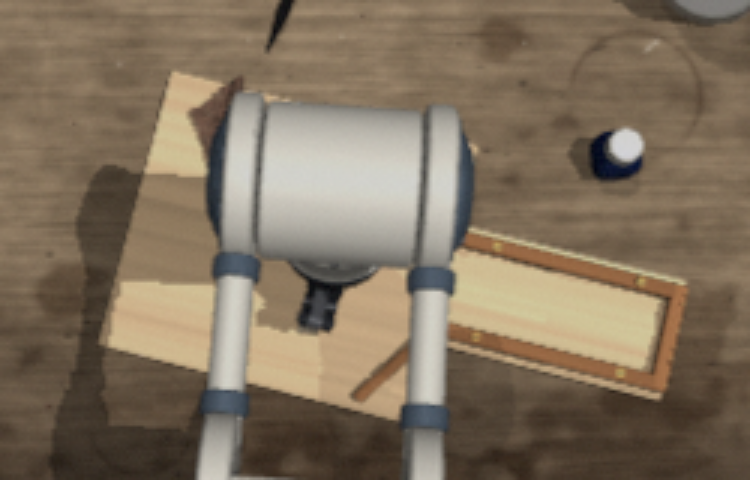

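View pics/side6.png

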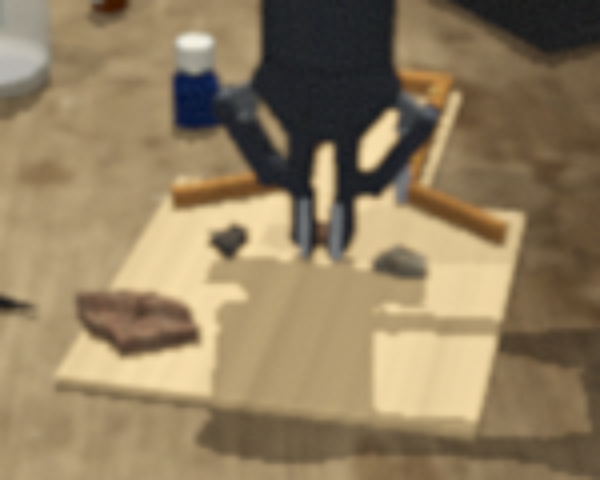

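The brown sherd sits between the two tips at side crop (320,232), centred, and b and c are untouched. I'll keep pushing.

Emit:
servo_tool([
  {"dx": 0, "dy": -0.5, "dz": 6, "rx": 0, "ry": 0, "rz": 0, "jaw": 0.76},
  {"dx": 0, "dy": -1, "dz": 12, "rx": 0, "ry": 0, "rz": 0, "jaw": 0.76},
  {"dx": 0, "dy": -1, "dz": 18, "rx": 0, "ry": 0, "rz": 0, "jaw": 0.76},
  {"dx": 0, "dy": -1, "dz": 24, "rx": 0, "ry": 0, "rz": 0, "jaw": 0.76},
  {"dx": 0, "dy": -1, "dz": 30, "rx": 0, "ry": 0, "rz": 0, "jaw": 0.76},
  {"dx": 0, "dy": -1, "dz": 36, "rx": 0, "ry": 0, "rz": 0, "jaw": 0.76},
  {"dx": 0, "dy": -1, "dz": 42, "rx": 0, "ry": 0, "rz": 0, "jaw": 0.76},
  {"dx": 0, "dy": -1, "dz": 48, "rx": 0, "ry": 0, "rz": 0, "jaw": 0.76},
  {"dx": 0, "dy": -1, "dz": 54, "rx": 0, "ry": 0, "rz": 0, "jaw": 0.76},
  {"dx": 0, "dy": -1, "dz": 60, "rx": 0, "ry": 0, "rz": 0, "jaw": 0.76},
  {"dx": 0, "dy": -1, "dz": 66, "rx": 0, "ry": 0, "rz": 0, "jaw": 0.76},
  {"dx": 0, "dy": -1, "dz": 72, "rx": 0, "ry": 0, "rz": 0, "jaw": 0.76},
  {"dx": 0, "dy": -1, "dz": 78, "rx": 0, "ry": 0, "rz": 0, "jaw": 0.76},
  {"dx": 0, "dy": -1, "dz": 84, "rx": 0, "ry": 0, "rz": 0, "jaw": 0.76},
  {"dx": 0, "dy": -1, "dz": 90, "rx": 0, "ry": 0, "rz": 0, "jaw": 0.76},
  {"dx": 0, "dy": -1, "dz": 96, "rx": 0, "ry": 0, "rz": 0, "jaw": 0.76},
  {"dx": 0, "dy": -1, "dz": 102, "rx": 0, "ry": 0, "rz": 0, "jaw": 0.76},
  {"dx": 0, "dy": -1, "dz": 108, "rx": 0, "ry": 0, "rz": 0, "jaw": 0.76},
  {"dx": 0, "dy": -1, "dz": 114, "rx": 0, "ry": 0, "rz": 0, "jaw": 0.76},
  {"dx": 0, "dy": -1, "dz": 120, "rx": 0, "ry": 0, "rz": 0, "jaw": 0.76},
])

```text
time: 9.65
tool_pos: [0.544, -0.1226, 0.0108]
tcp_rot: [-0.558, -0.435, 0.558, -0.435]
wrist_force: [-0.3, 0.4, 0.7]
width: 0.0102
```

```bash
python3 - <<'E'
from h import *
s,r,p=status()
im,d=capture('top'); cv2.imwrite('pics/top7.png',cv2.resize(im[110:270,150:400],None,fx=3,fy=3))
im,d=capture('side'); cv2.imwrite('pics/side7.png',cv2.resize(im[140:260,180:330],None,fx=4,fy=4))
E
```

```text
t 9.65 board mm [32.9  0.2] z 10.8 F [-0.3  0.4  0.7] w 0.0102 j [-0.28  0.05  1.67 -0.    1.42 -0.04]
axes in board (cols x,y,z): [[0.0, 0.0, 1.0], [-0.0, 1.0, -0.0], [-1.0, -0.0, 0.0]]
```

View pics/top7.png

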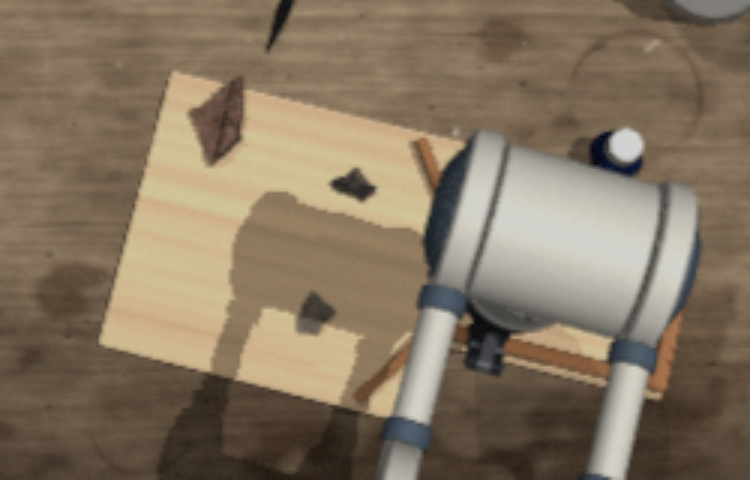

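View pics/side7.png

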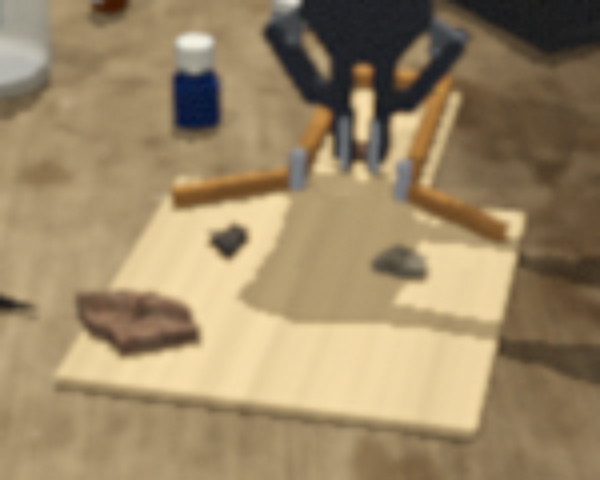

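Still centred, with the brown sherd inside the gate at side crop (360,150). Before going deeper I'll check how far the knuckles clear the ink bottle.

```bash
python3 - <<'E'
from h import *
im=cv2.imread('pics/top0.png');hsv=cv2.cvtColor(im,cv2.COLOR_BGR2HSV)
m=((hsv[...,0]>100)&(hsv[...,0]<135)&(hsv[...,1]>120)).astype(np.uint8);m[:,:335]=0;m[:,380:]=0;m[:140]=0;m[185:]=0
ys,xs=np.nonzero(m);print(xs.min(),xs.max(),ys.min(),ys.max())
for z in (0,.045):
  q=w2b([ray('top',x,y,z) for x,y in zip(xs,ys)])*1000; print(z,q.min(0).round(),q.max(0).round())
c=w2b(ray('top',175+661/3.6,125+121/3.6,.06))*1000;print('cap',c)
E
```

```text
347 362 154 168
0 [ 86. 111.] [122. 145.]
0.045 [ 79. 102.] [115. 134.]
cap [101.92236547 123.68097161]
```

The ink bottle starts at about y=+104, and the knuckles reach only about ±63, so it is clear.

Emit:
servo_tool([
  {"dx": 0, "dy": 0, "dz": 6, "rx": 0, "ry": 0, "rz": 0, "jaw": 0.76},
  {"dx": 0, "dy": 0, "dz": 12, "rx": 0, "ry": 0, "rz": 0, "jaw": 0.76},
  {"dx": 0, "dy": 0, "dz": 18, "rx": 0, "ry": 0, "rz": 0, "jaw": 0.76},
  {"dx": 0, "dy": 0, "dz": 24, "rx": 0, "ry": 0, "rz": 0, "jaw": 0.76},
  {"dx": 0, "dy": 0, "dz": 30, "rx": 0, "ry": 0, "rz": 0, "jaw": 0.76},
  {"dx": 0, "dy": 0, "dz": 36, "rx": 0, "ry": 0, "rz": 0, "jaw": 0.76},
  {"dx": 0, "dy": 0, "dz": 42, "rx": 0, "ry": 0, "rz": 0, "jaw": 0.76},
  {"dx": 0, "dy": 0, "dz": 48, "rx": 0, "ry": 0, "rz": 0, "jaw": 0.76},
  {"dx": 0, "dy": 0, "dz": 54, "rx": 0, "ry": 0, "rz": 0, "jaw": 0.76},
  {"dx": 0, "dy": 0, "dz": 60, "rx": 0, "ry": 0, "rz": 0, "jaw": 0.76},
  {"dx": 0, "dy": 0, "dz": 66, "rx": 0, "ry": 0, "rz": 0, "jaw": 0.76},
  {"dx": 0, "dy": 0, "dz": 72, "rx": 0, "ry": 0, "rz": 0, "jaw": 0.76},
  {"dx": 0, "dy": 0, "dz": 77, "rx": 0, "ry": 0, "rz": 0, "jaw": 0.76},
  {"dx": 0, "dy": 0, "dz": 81, "rx": 0, "ry": 0, "rz": 0, "jaw": 0.76},
  {"dx": 0, "dy": 0, "dz": 83, "rx": 0, "ry": 0, "rz": 0, "jaw": 0.76},
  {"dx": 0, "dy": 0, "dz": 78, "rx": 0, "ry": 0, "rz": 0, "jaw": 0.76},
  {"dx": 0, "dy": 0, "dz": 68, "rx": 0, "ry": 0, "rz": 0, "jaw": 0.76},
  {"dx": -20, "dy": 0, "dz": 63, "rx": 0, "ry": 0, "rz": 0, "jaw": 0.76},
  {"dx": -50, "dy": 0, "dz": 40, "rx": 0, "ry": 0, "rz": 0, "jaw": 0.76},
  {"dx": -80, "dy": 0, "dz": 10, "rx": 0, "ry": 0, "rz": 0, "jaw": 0.76},
])

```text
time: 11.75
tool_pos: [0.5414, -0.1308, 0.0911]
tcp_rot: [-0.558, -0.435, 0.558, -0.434]
wrist_force: [1.2, 0.5, -0.3]
width: 0.0103
```

Emit:
servo_tool([
  {"dx": 0, "dy": 15, "dz": -30, "rx": 0, "ry": 0, "rz": 0, "jaw": 1},
  {"dx": 0, "dy": 40, "dz": -60, "rx": 0, "ry": 0, "rz": 0, "jaw": 1},
  {"dx": 0, "dy": 70, "dz": -90, "rx": 0, "ry": 0, "rz": 0, "jaw": 1},
  {"dx": 0, "dy": 90, "dz": -115, "rx": 0, "ry": 0, "rz": 0, "jaw": 1},
  {"dx": 0, "dy": 99, "dz": -127, "rx": 0, "ry": 0, "rz": 0, "jaw": 1},
  {"dx": 0, "dy": 102, "dz": -130, "rx": 0, "ry": 0, "rz": 0, "jaw": 1},
])

```text
time: 12.35
tool_pos: [0.6731, -0.0278, 0.0901]
tcp_rot: [-0.557, -0.436, 0.557, -0.435]
wrist_force: [-0.5, 0.6, -0.9]
width: -0.0
```

```bash
python3 - <<'E'
from h import *
s,r,p=status()
print((r.inv().apply(b2w(-.0875,.097,.011)-p)*1000).round(1))
im,d=capture('top'); cv2.imwrite('pics/top8.png',cv2.resize(im[110:270,150:400],None,fx=3,fy=3))
im2,d=capture('side'); cv2.imwrite('pics/side8.png',cv2.resize(im2[140:260,180:330],None,fx=4,fy=4))
sherds((4,160,-26,26),im)
E
```

```text
t 12.35 board mm [-90.5 102.3] z 90.1 F [-0.5  0.6 -0.9] w -0.0 j [-0.09  0.31  1.24  0.    1.6   0.15]
axes in board (cols x,y,z): [[-0.0, -0.003, 1.0], [-0.001, 1.0, 0.003], [-1.0, -0.001, -0.0]]
[79.1 -5.3  3. ]
n 90 px [357. 218.] board [135.3   0.6] ext [125. -11.] [146.  13.] hull [[128, 10], [126, 7], [125, 0], [125, -9], [128, -11], [135, -11], [141, -10], [143, -7], [144, -2], [146, 10], [145, 12], [141, 13], [138, 13]] bgr [55. 67. 86.]
```

View pics/top8.png

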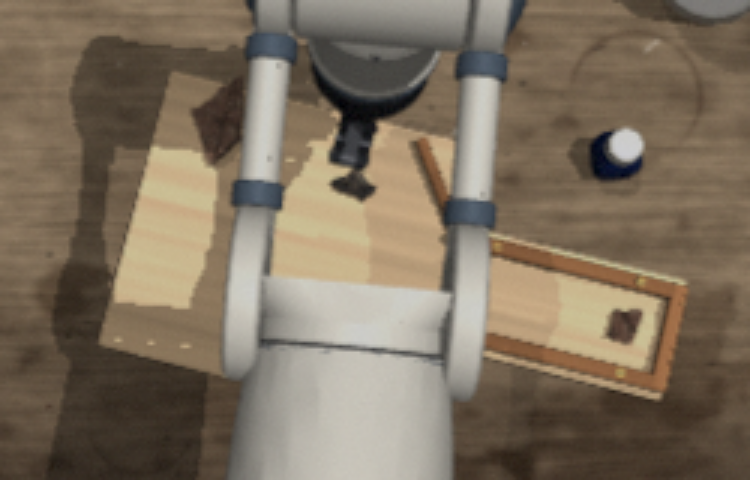

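View pics/side8.png

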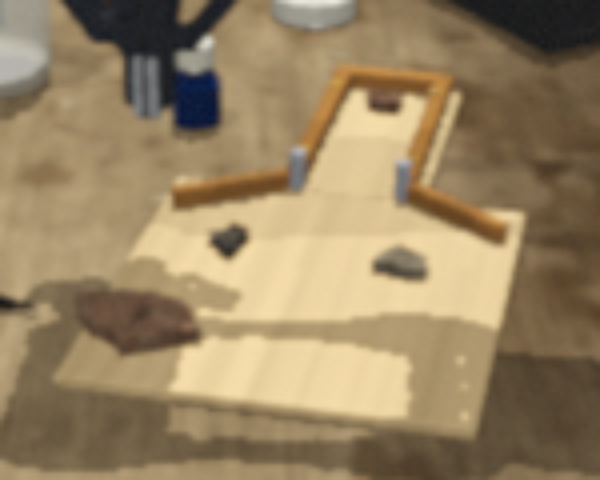

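Brown a lies flat in the slot at x 125–146, centred. Now I'll lower the tool outside the black sherd and push it in -y to the centreline.

Emit:
servo_tool([
  {"dx": 25, "dy": -4, "dz": 3, "rx": 0, "ry": 0, "rz": 0, "jaw": 1},
  {"dx": 50, "dy": -4, "dz": 3, "rx": 0, "ry": 0, "rz": 0, "jaw": 1},
  {"dx": 68, "dy": -4, "dz": 3, "rx": 0, "ry": 0, "rz": 0, "jaw": 1},
  {"dx": 76, "dy": -4, "dz": 3, "rx": 0, "ry": 0, "rz": 0, "jaw": 1},
  {"dx": 79, "dy": -6, "dz": 3, "rx": 0, "ry": 0, "rz": 0, "jaw": 1},
  {"dx": 79, "dy": -11, "dz": 3, "rx": 0, "ry": 0, "rz": 0, "jaw": 1},
  {"dx": 79, "dy": -16, "dz": 3, "rx": 0, "ry": 0, "rz": 0, "jaw": 1},
  {"dx": 79, "dy": -21, "dz": 3, "rx": 0, "ry": 0, "rz": 0, "jaw": 1},
  {"dx": 79, "dy": -26, "dz": 3, "rx": 0, "ry": 0, "rz": 0, "jaw": 1},
  {"dx": 79, "dy": -31, "dz": 3, "rx": 0, "ry": 0, "rz": 0, "jaw": 1},
  {"dx": 79, "dy": -36, "dz": 3, "rx": 0, "ry": 0, "rz": 0, "jaw": 1},
  {"dx": 79, "dy": -41, "dz": 3, "rx": 0, "ry": 0, "rz": 0, "jaw": 1},
  {"dx": 79, "dy": -46, "dz": 3, "rx": 0, "ry": 0, "rz": 0, "jaw": 1},
  {"dx": 79, "dy": -51, "dz": 3, "rx": 0, "ry": 0, "rz": 0, "jaw": 1},
])

```text
time: 13.85
tool_pos: [0.6217, -0.0209, 0.0117]
tcp_rot: [-0.558, -0.435, 0.558, -0.435]
wrist_force: [-0.3, -0.1, -0.8]
width: 0.0003
```

```bash
python3 - <<'E'
from h import *
s,r,p=status()
im,d=capture('top'); cv2.imwrite('pics/top9.png',cv2.resize(im[110:270,150:400],None,fx=3,fy=3))
im2,d=capture('side'); cv2.imwrite('pics/side9.png',cv2.resize(im2[140:260,180:330],None,fx=4,fy=4))
E
```

```text
t 13.85 board mm [-84.6  50.8] z 11.7 F [-0.3 -0.1 -0.8] w 0.0003 j [-0.09  0.22  1.48 -0.    1.44  0.16]
axes in board (cols x,y,z): [[0.0, 0.0, 1.0], [-0.0, 1.0, -0.0], [-1.0, -0.0, 0.0]]
```

View pics/top9.png

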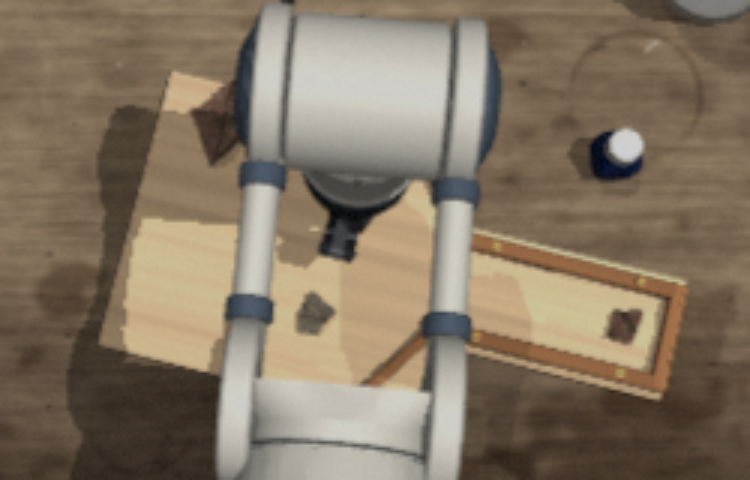

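View pics/side9.png

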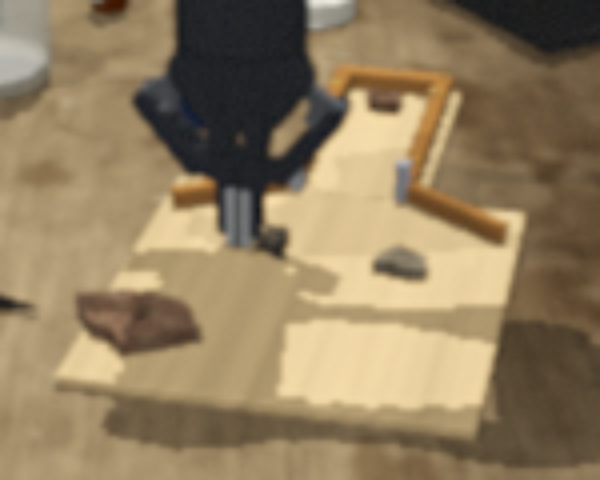

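The black sherd is being pushed correctly, just right of the fingers at side crop (275,238). I'll go 27 mm further, then lift and look.

Emit:
servo_tool([
  {"dx": 0, "dy": -5, "dz": 0, "rx": 0, "ry": 0, "rz": 0, "jaw": 1},
  {"dx": 0, "dy": -10, "dz": 0, "rx": 0, "ry": 0, "rz": 0, "jaw": 1},
  {"dx": 0, "dy": -15, "dz": 0, "rx": 0, "ry": 0, "rz": 0, "jaw": 1},
  {"dx": 0, "dy": -20, "dz": 0, "rx": 0, "ry": 0, "rz": 0, "jaw": 1},
  {"dx": 0, "dy": -24, "dz": 0, "rx": 0, "ry": 0, "rz": 0, "jaw": 1},
  {"dx": 0, "dy": -26, "dz": 0, "rx": 0, "ry": 0, "rz": 0, "jaw": 1},
  {"dx": 0, "dy": -22, "dz": 0, "rx": 0, "ry": 0, "rz": 0, "jaw": 1},
  {"dx": 0, "dy": -12, "dz": -5, "rx": 0, "ry": 0, "rz": 0, "jaw": 1},
  {"dx": -25, "dy": -5, "dz": -25, "rx": 0, "ry": 0, "rz": 0, "jaw": 0.76},
  {"dx": -45, "dy": -5, "dz": -50, "rx": 0, "ry": 0, "rz": 0, "jaw": 0.76},
  {"dx": -50, "dy": -15, "dz": -75, "rx": 0, "ry": 0, "rz": 0, "jaw": 0.76},
  {"dx": -50, "dy": -35, "dz": -90, "rx": 0, "ry": 0, "rz": 0, "jaw": 0.76},
  {"dx": -50, "dy": -45, "dz": -98, "rx": 0, "ry": 0, "rz": 0, "jaw": 0.76},
  {"dx": -50, "dy": -48, "dz": -100, "rx": 0, "ry": 0, "rz": 0, "jaw": 0.76},
  {"dx": -50, "dy": -48, "dz": -100, "rx": 0, "ry": 0, "rz": 0, "jaw": 0.76},
])

```text
time: 15.45
tool_pos: [0.5998, 0.0874, 0.0615]
tcp_rot: [-0.557, -0.435, 0.558, -0.435]
wrist_force: [1.4, -0.3, -0.2]
width: 0.0105
```

```bash
python3 - <<'E'
from h import *
s,r,p=status()
im,d=capture('top'); cv2.imwrite('pics/top10.png',cv2.resize(im[110:270,150:400],None,fx=3,fy=3))
sherds((-140,-10,-70,80),im)
E
```

```text
t 15.45 board mm [-184.3    3.2] z 61.5 F [ 1.4 -0.3 -0.2] w 0.0105 j [ 0.09  0.14  1.48 -0.    1.52  0.33]
axes in board (cols x,y,z): [[0.001, -0.0, 1.0], [-0.0, 1.0, 0.0], [-1.0, -0.0, 0.001]]
n 33 px [295. 175.] board [-23.6  62. ] ext [-37.  41.] [-11.  80.] hull [[-11, 41], [-12, 45], [-13, 50], [-28, 72], [-31, 76], [-37, 80], [-36, 77]] bgr [ 57.  79. 103.]
n 36 px [243. 178.] board [-136.    26.7] ext [-141.   18.] [-130.   36.] hull [[-141, 35], [-141, 25], [-139, 19], [-132, 18], [-130, 21], [-134, 34], [-136, 36]] bgr [83. 76. 69.]
n 81 px [265. 193.] board [-79.3   4.3] ext [-92.  -7.] [-66.  14.] hull [[-86, 13], [-88, 10], [-92, -3], [-91, -7], [-80, -4], [-67, 1], [-66, 8], [-67, 13], [-82, 14]] bgr [50. 56. 62.]
n 107 px [254. 214.] board [-92.3 -48.1] ext [-103.  -62.] [-79. -33.] hull [[-100, -35], [-103, -50], [-100, -61], [-98, -62], [-87, -60], [-85, -57], [-82, -51], [-79, -44], [-80, -42], [-93, -33]] bgr [69. 80. 88.]
```

View pics/top10.png

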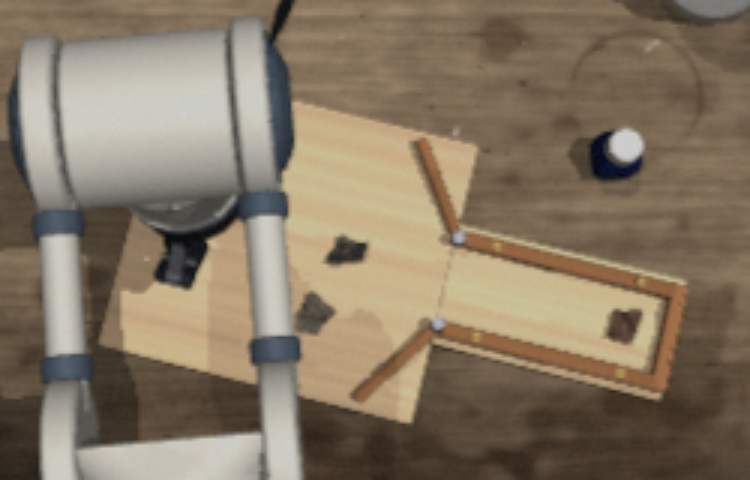

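The black sherd is now at (-79,+4), and c and the rim sherd haven't moved. I'll lower behind it and push it through.

Emit:
servo_tool([
  {"dx": 15, "dy": 0.5, "dz": 20, "rx": 0, "ry": 0, "rz": 0, "jaw": 0.76},
  {"dx": 33, "dy": 0.5, "dz": 40, "rx": 0, "ry": 0, "rz": 0, "jaw": 0.76},
  {"dx": 45, "dy": 0.5, "dz": 54, "rx": 0, "ry": 0, "rz": 0, "jaw": 0.76},
  {"dx": 50, "dy": 0.5, "dz": 62, "rx": 0, "ry": 0, "rz": 0, "jaw": 0.76},
  {"dx": 50.5, "dy": 0.5, "dz": 68, "rx": 0, "ry": 0, "rz": 0, "jaw": 0.76},
  {"dx": 50.5, "dy": 0.5, "dz": 73, "rx": 0, "ry": 0, "rz": 0, "jaw": 0.76},
  {"dx": 50.5, "dy": 0.5, "dz": 78, "rx": 0, "ry": 0, "rz": 0, "jaw": 0.76},
  {"dx": 50.5, "dy": 0.5, "dz": 83, "rx": 0, "ry": 0, "rz": 0, "jaw": 0.76},
  {"dx": 50.5, "dy": 0.5, "dz": 88, "rx": 0, "ry": 0, "rz": 0, "jaw": 0.76},
  {"dx": 50.5, "dy": 0.5, "dz": 93, "rx": 0, "ry": 0, "rz": 0, "jaw": 0.76},
  {"dx": 50.5, "dy": 0.5, "dz": 98, "rx": 0, "ry": 0, "rz": 0, "jaw": 0.76},
  {"dx": 50.5, "dy": 0.5, "dz": 103, "rx": 0, "ry": 0, "rz": 0, "jaw": 0.76},
  {"dx": 50.5, "dy": 0.5, "dz": 108, "rx": 0, "ry": 0, "rz": 0, "jaw": 0.76},
  {"dx": 50.5, "dy": 0.5, "dz": 113, "rx": 0, "ry": 0, "rz": 0, "jaw": 0.76},
  {"dx": 50.5, "dy": 0.5, "dz": 118, "rx": 0, "ry": 0, "rz": 0, "jaw": 0.76},
])

```text
time: 17.0
tool_pos: [0.5715, -0.0273, 0.0113]
tcp_rot: [-0.558, -0.435, 0.558, -0.435]
wrist_force: [0.6, 1.2, 0.6]
width: 0.01
```

```bash
python3 - <<'E'
from h import *
s,r,p=status()
im2,d=capture('side'); cv2.imwrite('pics/side11.png',cv2.resize(im2[140:260,180:330],None,fx=4,fy=4))
E
```

```text
t 17.0 board mm [-66.2   3.7] z 11.3 F [0.6 1.2 0.6] w 0.01 j [-0.11  0.09  1.63 -0.    1.43  0.14]
axes in board (cols x,y,z): [[0.0, 0.0, 1.0], [-0.0, 1.0, -0.0], [-1.0, -0.0, 0.0]]
```

View pics/side11.png

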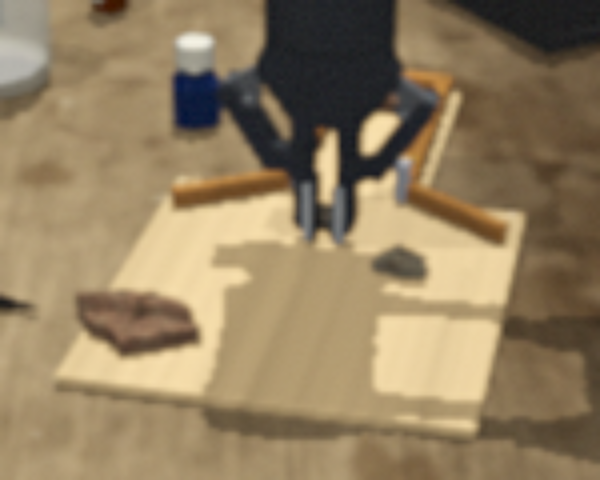

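Nothing sticks out on either side, so the sherd is hidden between and ahead of the tips. I'll carry on through the gate.

Emit:
servo_tool([
  {"dx": 0, "dy": -0.5, "dz": 7, "rx": 0, "ry": 0, "rz": 0, "jaw": 0.76},
  {"dx": 0, "dy": -1, "dz": 14, "rx": 0, "ry": 0, "rz": 0, "jaw": 0.76},
  {"dx": 0, "dy": -1.5, "dz": 21, "rx": 0, "ry": 0, "rz": 0, "jaw": 0.76},
  {"dx": 0, "dy": -2, "dz": 28, "rx": 0, "ry": 0, "rz": 0, "jaw": 0.76},
  {"dx": 0, "dy": -2.5, "dz": 35, "rx": 0, "ry": 0, "rz": 0, "jaw": 0.76},
  {"dx": 0, "dy": -3, "dz": 42, "rx": 0, "ry": 0, "rz": 0, "jaw": 0.76},
  {"dx": 0, "dy": -3, "dz": 49, "rx": 0, "ry": 0, "rz": 0, "jaw": 0.76},
  {"dx": 0, "dy": -3, "dz": 56, "rx": 0, "ry": 0, "rz": 0, "jaw": 0.76},
  {"dx": 0, "dy": -3, "dz": 63, "rx": 0, "ry": 0, "rz": 0, "jaw": 0.76},
  {"dx": 0, "dy": -3, "dz": 70, "rx": 0, "ry": 0, "rz": 0, "jaw": 0.76},
  {"dx": 0, "dy": -3, "dz": 77, "rx": 0, "ry": 0, "rz": 0, "jaw": 0.76},
  {"dx": 0, "dy": -3, "dz": 84, "rx": 0, "ry": 0, "rz": 0, "jaw": 0.76},
  {"dx": 0, "dy": -3, "dz": 90, "rx": 0, "ry": 0, "rz": 0, "jaw": 0.76},
  {"dx": 0, "dy": -3, "dz": 96, "rx": 0, "ry": 0, "rz": 0, "jaw": 0.76},
])

```text
time: 18.45
tool_pos: [0.5453, -0.1198, 0.0113]
tcp_rot: [0.558, 0.435, -0.558, 0.435]
wrist_force: [0.2, 0.4, -0.1]
width: 0.0107
```

```bash
python3 - <<'E'
from h import *
s,r,p=status()
im2,d=capture('side'); cv2.imwrite('pics/side12.png',cv2.resize(im2[140:260,180:330],None,fx=4,fy=4))
E
```

```text
t 18.45 board mm [29.9  0.7] z 11.3 F [ 0.2  0.4 -0.1] w 0.0107 j [-0.28  0.05  1.67  0.    1.42 -0.03]
axes in board (cols x,y,z): [[-0.0, 0.0, 1.0], [0.0, 1.0, -0.0], [-1.0, 0.0, -0.0]]
```

View pics/side12.png

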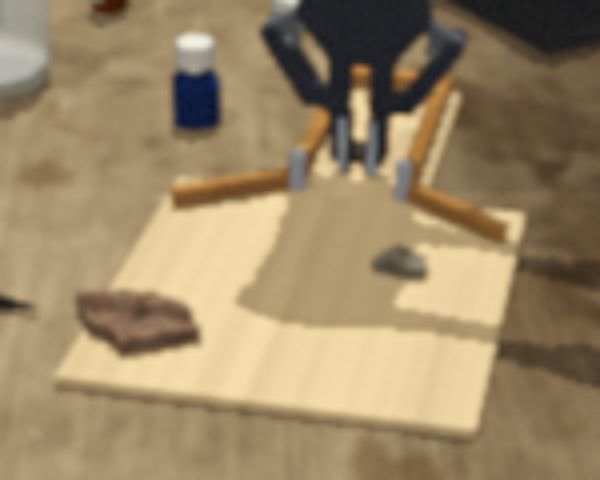

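Emit:
servo_tool([
  {"dx": 0, "dy": 0, "dz": 7, "rx": 0, "ry": 0, "rz": 0, "jaw": 0.76},
  {"dx": 0, "dy": 0, "dz": 14, "rx": 0, "ry": 0, "rz": 0, "jaw": 0.76},
  {"dx": 0, "dy": 0, "dz": 21, "rx": 0, "ry": 0, "rz": 0, "jaw": 0.76},
  {"dx": 0, "dy": 0, "dz": 28, "rx": 0, "ry": 0, "rz": 0, "jaw": 0.76},
  {"dx": 0, "dy": 0, "dz": 34, "rx": 0, "ry": 0, "rz": 0, "jaw": 0.76},
  {"dx": 0, "dy": 0, "dz": 39, "rx": 0, "ry": 0, "rz": 0, "jaw": 0.76},
  {"dx": 0, "dy": 0, "dz": 42, "rx": 0, "ry": 0, "rz": 0, "jaw": 0.76},
  {"dx": 0, "dy": 0, "dz": 36, "rx": 0, "ry": 0, "rz": 0, "jaw": 0.76},
  {"dx": 0, "dy": 0, "dz": 26, "rx": 0, "ry": 0, "rz": 0, "jaw": 0.76},
  {"dx": -20, "dy": 0, "dz": 20, "rx": 0, "ry": 0, "rz": 0, "jaw": 0.76},
  {"dx": -50, "dy": 0, "dz": 0, "rx": 0, "ry": 0, "rz": 0, "jaw": 0.76},
  {"dx": -75, "dy": -10, "dz": -30, "rx": 0, "ry": 0, "rz": 0, "jaw": 1},
  {"dx": -80, "dy": -35, "dz": -60, "rx": 0, "ry": 0, "rz": 0, "jaw": 1},
  {"dx": -80, "dy": -65, "dz": -90, "rx": 0, "ry": 0, "rz": 0, "jaw": 1},
  {"dx": -80, "dy": -87, "dz": -110, "rx": 0, "ry": 0, "rz": 0, "jaw": 1},
  {"dx": -80, "dy": -95, "dz": -119, "rx": 0, "ry": 0, "rz": 0, "jaw": 1},
  {"dx": -80, "dy": -98, "dz": -122, "rx": 0, "ry": 0, "rz": 0, "jaw": 1},
  {"dx": -80, "dy": -98, "dz": -122, "rx": 0, "ry": 0, "rz": 0, "jaw": 1},
])

```text
time: 20.3
tool_pos: [0.4803, 0.0231, 0.0914]
tcp_rot: [0.557, 0.435, -0.557, 0.435]
wrist_force: [-0.3, 0.0, 0.6]
width: 0.0001
```

```bash
python3 - <<'E'
from h import *
s,r,p=status()
im,d=capture('top'); cv2.imwrite('pics/top13.png',cv2.resize(im[110:270,150:400],None,fx=3,fy=3))
im2,d=capture('side'); cv2.imwrite('pics/side13.png',cv2.resize(im2[140:260,180:330],None,fx=4,fy=4))
sherds((4,160,-26,26),im)
E
```

```text
t 20.3 board mm [-92.9 -97.1] z 91.4 F [-0.3  0.   0.6] w 0.0001 j [-0.02 -0.22  1.77 -0.    1.58  0.22]
axes in board (cols x,y,z): [[0.0, -0.001, 1.0], [0.001, 1.0, 0.001], [-1.0, 0.001, 0.0]]
n 92 px [339. 212.] board [92.8  3.7] ext [ 82. -10.] [106.  16.] hull [[82, 10], [82, -3], [84, -10], [90, -8], [104, 2], [106, 5], [103, 16], [90, 12]] bgr [54. 62. 69.]
n 85 px [357. 218.] board [135.2   0.4] ext [125. -11.] [145.  12.] hull [[128, 10], [126, 7], [125, -9], [128, -11], [137, -11], [141, -10], [143, -7], [144, -2], [145, 12]] bgr [56. 68. 88.]
```

View pics/top13.png

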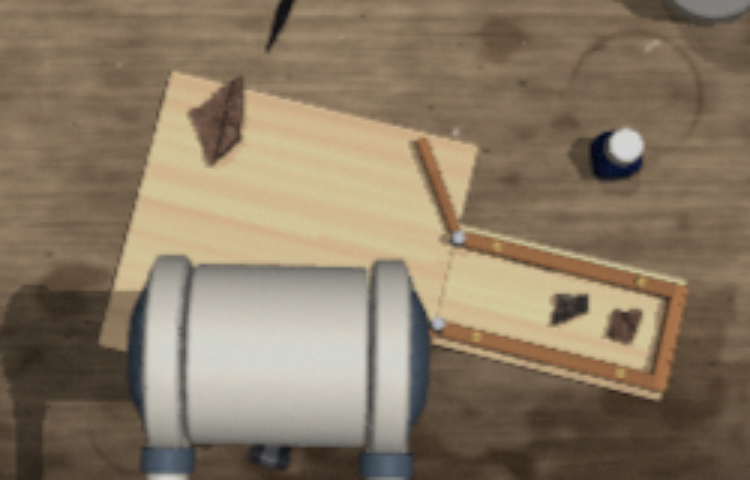

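View pics/side13.png

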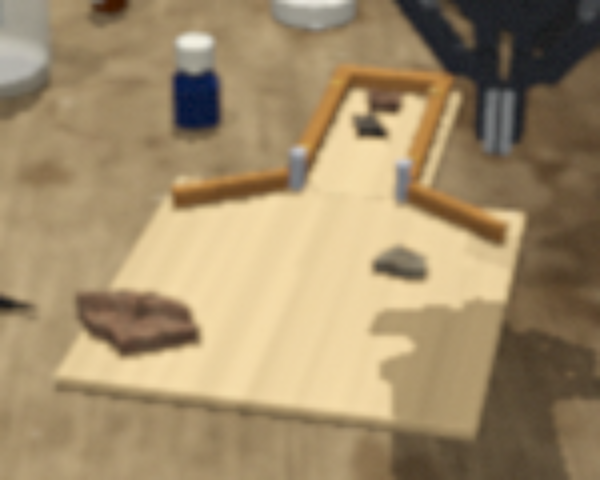

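Black b lies flat at x 82–106, clear of a at 125–145. Now I'll lower the tool outside the tan sherd at (-92,-48) and push it in +y.

Emit:
servo_tool([
  {"dx": 25, "dy": 0, "dz": 0, "rx": 0, "ry": 0, "rz": 0, "jaw": 1},
  {"dx": 50, "dy": 0, "dz": 0, "rx": 0, "ry": 0, "rz": 0, "jaw": 1},
  {"dx": 69, "dy": 0, "dz": 0, "rx": 0, "ry": 0, "rz": 0, "jaw": 1},
  {"dx": 77, "dy": 1, "dz": 0, "rx": 0, "ry": 0, "rz": 0, "jaw": 1},
  {"dx": 80, "dy": 5, "dz": 0, "rx": 0, "ry": 0, "rz": 0, "jaw": 1},
  {"dx": 80, "dy": 10, "dz": 0, "rx": 0, "ry": 0, "rz": 0, "jaw": 1},
  {"dx": 80, "dy": 15, "dz": 0, "rx": 0, "ry": 0, "rz": 0, "jaw": 1},
  {"dx": 80, "dy": 20, "dz": 0, "rx": 0, "ry": 0, "rz": 0, "jaw": 1},
  {"dx": 80, "dy": 25, "dz": 0, "rx": 0, "ry": 0, "rz": 0, "jaw": 1},
  {"dx": 80, "dy": 30, "dz": 0, "rx": 0, "ry": 0, "rz": 0, "jaw": 1},
  {"dx": 80, "dy": 35, "dz": 0, "rx": 0, "ry": 0, "rz": 0, "jaw": 1},
  {"dx": 80, "dy": 40, "dz": 0, "rx": 0, "ry": 0, "rz": 0, "jaw": 1},
  {"dx": 80, "dy": 45, "dz": 0, "rx": 0, "ry": 0, "rz": 0, "jaw": 1},
])

```text
time: 21.7
tool_pos: [0.524, 0.0119, 0.0113]
tcp_rot: [-0.558, -0.435, 0.558, -0.435]
wrist_force: [-0.5, 0.4, -0.2]
width: -0.0
```

```bash
python3 - <<'E'
from h import *
s,r,p=status()
im2,d=capture('side'); cv2.imwrite('pics/side14.png',cv2.resize(im2[140:260,180:330],None,fx=4,fy=4))
E
```

```text
t 21.7 board mm [-92.7 -51.9] z 11.3 F [-0.5  0.4 -0.2] w -0.0 j [-0.04 -0.04  1.76  0.    1.42  0.2 ]
axes in board (cols x,y,z): [[-0.0, -0.0, 1.0], [-0.0, 1.0, 0.0], [-1.0, -0.0, -0.0]]
```

View pics/side14.png

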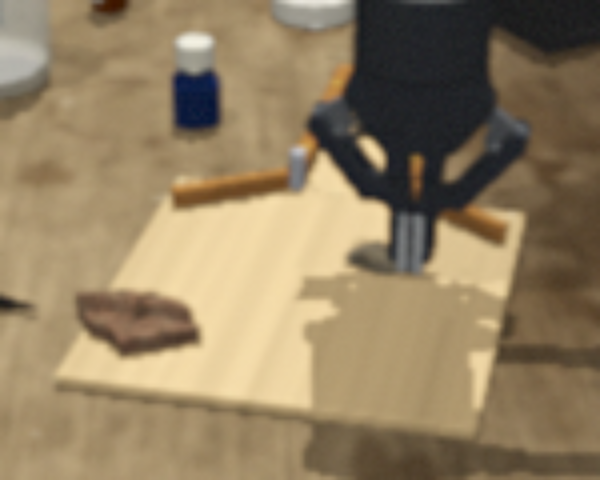

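The tan sherd is moving left ahead of the fingers at side crop (372,257). I'll finish the sideways push and pull back to look.

Emit:
servo_tool([
  {"dx": 0, "dy": 5, "dz": 0, "rx": 0, "ry": 0, "rz": 0, "jaw": 1},
  {"dx": 0, "dy": 10, "dz": 0, "rx": 0, "ry": 0, "rz": 0, "jaw": 1},
  {"dx": 0, "dy": 15, "dz": 0, "rx": 0, "ry": 0, "rz": 0, "jaw": 1},
  {"dx": 0, "dy": 20, "dz": 0, "rx": 0, "ry": 0, "rz": 0, "jaw": 1},
  {"dx": 0, "dy": 24, "dz": 0, "rx": 0, "ry": 0, "rz": 0, "jaw": 1},
  {"dx": 0, "dy": 26, "dz": 0, "rx": 0, "ry": 0, "rz": 0, "jaw": 1},
  {"dx": 0, "dy": 22, "dz": 0, "rx": 0, "ry": 0, "rz": 0, "jaw": 1},
  {"dx": 0, "dy": 12, "dz": -5, "rx": 0, "ry": 0, "rz": 0, "jaw": 1},
  {"dx": -25, "dy": 8, "dz": -25, "rx": 0, "ry": 0, "rz": 0, "jaw": 0.76},
  {"dx": -45, "dy": 10, "dz": -50, "rx": 0, "ry": 0, "rz": 0, "jaw": 0.76},
  {"dx": -50, "dy": 25, "dz": -75, "rx": 0, "ry": 0, "rz": 0, "jaw": 0.76},
  {"dx": -50, "dy": 42, "dz": -90, "rx": 0, "ry": 0, "rz": 0, "jaw": 0.76},
  {"dx": -50, "dy": 50, "dz": -97, "rx": 0, "ry": 0, "rz": 0, "jaw": 0.76},
  {"dx": -50, "dy": 52, "dz": -100, "rx": 0, "ry": 0, "rz": 0, "jaw": 0.76},
  {"dx": -50, "dy": 52, "dz": -100, "rx": 0, "ry": 0, "rz": 0, "jaw": 0.76},
])

```text
time: 23.25
tool_pos: [0.5977, 0.0962, 0.0606]
tcp_rot: [-0.557, -0.435, 0.558, -0.435]
wrist_force: [-0.4, -0.3, -0.4]
width: 0.0105
```

```bash
python3 - <<'E'
from h import *
s,r,p=status()
im,d=capture('top'); cv2.imwrite('pics/top15.png',cv2.resize(im[110:270,150:400],None,fx=3,fy=3))
sherds((-135,-40,-70,50),im)
E
```

```text
t 23.25 board mm [-192.4   -1. ] z 60.6 F [-0.4 -0.3 -0.4] w 0.0105 j [ 0.1   0.14  1.48 -0.    1.52  0.35]
axes in board (cols x,y,z): [[0.001, -0.0, 1.0], [-0.002, 1.0, 0.0], [-1.0, -0.002, 0.001]]
n 102 px [260. 197.] board [-89.1  -6.6] ext [-100.  -20.] [-75.   9.] hull [[-92, 9], [-95, 4], [-99, -2], [-100, -7], [-100, -16], [-99, -19], [-97, -20], [-86, -17], [-82, -14], [-76, -8], [-75, -5], [-75, -3], [-84, 4]] bgr [75. 87. 96.]
```

View pics/top15.png

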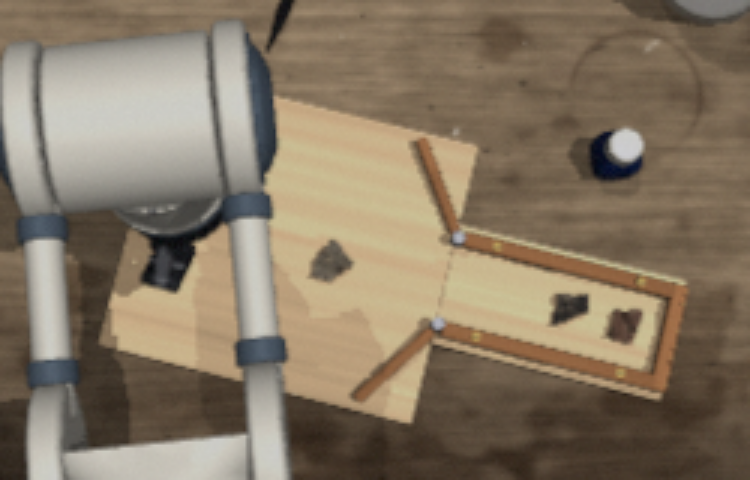

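Tan c is at (-89,-7). I'll lower behind it and push.

Emit:
servo_tool([
  {"dx": 15, "dy": -3, "dz": 20, "rx": 0, "ry": 0, "rz": 0, "jaw": 0.76},
  {"dx": 33, "dy": -5, "dz": 40, "rx": 0, "ry": 0, "rz": 0, "jaw": 0.76},
  {"dx": 44, "dy": -5.5, "dz": 54, "rx": 0, "ry": 0, "rz": 0, "jaw": 0.76},
  {"dx": 49, "dy": -5.5, "dz": 62, "rx": 0, "ry": 0, "rz": 0, "jaw": 0.76},
  {"dx": 49.5, "dy": -5.5, "dz": 68, "rx": 0, "ry": 0, "rz": 0, "jaw": 0.76},
  {"dx": 49.5, "dy": -5.5, "dz": 73, "rx": 0, "ry": 0, "rz": 0, "jaw": 0.76},
  {"dx": 49.5, "dy": -5.5, "dz": 78, "rx": 0, "ry": 0, "rz": 0, "jaw": 0.76},
  {"dx": 49.5, "dy": -5.5, "dz": 83, "rx": 0, "ry": 0, "rz": 0, "jaw": 0.76},
  {"dx": 49.5, "dy": -5.5, "dz": 88, "rx": 0, "ry": 0, "rz": 0, "jaw": 0.76},
  {"dx": 49.5, "dy": -5.5, "dz": 93, "rx": 0, "ry": 0, "rz": 0, "jaw": 0.76},
  {"dx": 49.5, "dy": -5, "dz": 99, "rx": 0, "ry": 0, "rz": 0, "jaw": 0.76},
  {"dx": 49.5, "dy": -4.5, "dz": 105, "rx": 0, "ry": 0, "rz": 0, "jaw": 0.76},
  {"dx": 49.5, "dy": -4, "dz": 111, "rx": 0, "ry": 0, "rz": 0, "jaw": 0.76},
  {"dx": 49.5, "dy": -3.5, "dz": 117, "rx": 0, "ry": 0, "rz": 0, "jaw": 0.76},
  {"dx": 49.5, "dy": -3, "dz": 123, "rx": 0, "ry": 0, "rz": 0, "jaw": 0.76},
])

```text
time: 24.8
tool_pos: [0.5655, -0.0229, 0.0118]
tcp_rot: [-0.558, -0.435, 0.558, -0.435]
wrist_force: [0.2, 0.2, 0.1]
width: 0.0101
```

```bash
python3 - <<'E'
from h import *
s,r,p=status()
im2,d=capture('side'); cv2.imwrite('pics/side16.png',cv2.resize(im2[140:260,180:330],None,fx=4,fy=4))
E
```

```text
t 24.8 board mm [-69.   -3.2] z 11.8 F [0.2 0.2 0.1] w 0.0101 j [-0.1   0.07  1.64 -0.    1.43  0.15]
axes in board (cols x,y,z): [[0.0, 0.0, 1.0], [-0.0, 1.0, -0.0], [-1.0, -0.0, 0.0]]
```

View pics/side16.png

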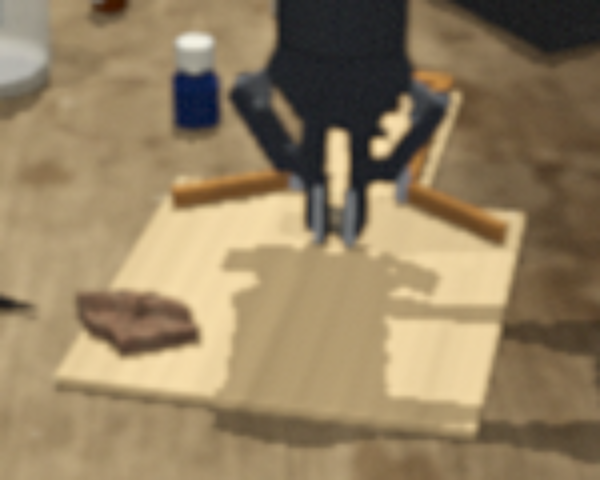

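Centred again, with nothing sticking out. I'll push to the final spot and withdraw.

Emit:
servo_tool([
  {"dx": 0, "dy": 0.5, "dz": 7, "rx": 0, "ry": 0, "rz": 0, "jaw": 0.76},
  {"dx": 0, "dy": 1, "dz": 14, "rx": 0, "ry": 0, "rz": 0, "jaw": 0.76},
  {"dx": 0, "dy": 1.5, "dz": 21, "rx": 0, "ry": 0, "rz": 0, "jaw": 0.76},
  {"dx": 0, "dy": 2, "dz": 28, "rx": 0, "ry": 0, "rz": 0, "jaw": 0.76},
  {"dx": 0, "dy": 2.5, "dz": 35, "rx": 0, "ry": 0, "rz": 0, "jaw": 0.76},
  {"dx": 0, "dy": 3, "dz": 42, "rx": 0, "ry": 0, "rz": 0, "jaw": 0.76},
  {"dx": 0, "dy": 3, "dz": 49, "rx": 0, "ry": 0, "rz": 0, "jaw": 0.76},
  {"dx": 0, "dy": 3, "dz": 56, "rx": 0, "ry": 0, "rz": 0, "jaw": 0.76},
  {"dx": 0, "dy": 3, "dz": 63, "rx": 0, "ry": 0, "rz": 0, "jaw": 0.76},
  {"dx": 0, "dy": 3, "dz": 70, "rx": 0, "ry": 0, "rz": 0, "jaw": 0.76},
  {"dx": 0, "dy": 3, "dz": 77, "rx": 0, "ry": 0, "rz": 0, "jaw": 0.76},
  {"dx": 0, "dy": 3, "dz": 84, "rx": 0, "ry": 0, "rz": 0, "jaw": 0.76},
  {"dx": 0, "dy": 3, "dz": 90, "rx": 0, "ry": 0, "rz": 0, "jaw": 0.76},
  {"dx": 0, "dy": 3, "dz": 95, "rx": 0, "ry": 0, "rz": 0, "jaw": 0.76},
  {"dx": 0, "dy": 3, "dz": 98, "rx": 0, "ry": 0, "rz": 0, "jaw": 0.76},
  {"dx": 0, "dy": 3, "dz": 92, "rx": 0, "ry": 0, "rz": 0, "jaw": 0.76},
  {"dx": 0, "dy": 3, "dz": 82, "rx": 0, "ry": 0, "rz": 0, "jaw": 0.76},
  {"dx": -20, "dy": 3, "dz": 75, "rx": 0, "ry": 0, "rz": 0, "jaw": 0.76},
  {"dx": -50, "dy": 3, "dz": 55, "rx": 0, "ry": 0, "rz": 0, "jaw": 0.76},
  {"dx": -85, "dy": 3, "dz": 25, "rx": 0, "ry": 0, "rz": 0, "jaw": 0.76},
])

```text
time: 26.85
tool_pos: [0.5616, -0.0463, 0.0964]
tcp_rot: [-0.557, -0.435, 0.559, -0.434]
wrist_force: [1.5, -0.4, -0.2]
width: 0.0101
```

Emit:
servo_tool([
  {"dx": -20, "dy": 0, "dz": -30, "rx": 0, "ry": 0, "rz": 0, "jaw": 0.76},
  {"dx": -40, "dy": 0, "dz": -60, "rx": 0, "ry": 0, "rz": 0, "jaw": 0.76},
  {"dx": -50, "dy": 0, "dz": -90, "rx": 0, "ry": 0, "rz": 0, "jaw": 0.76},
  {"dx": -50, "dy": 0, "dz": -110, "rx": 0, "ry": 0, "rz": 0, "jaw": 0.76},
  {"dx": -50, "dy": 0, "dz": -120, "rx": 0, "ry": 0, "rz": 0, "jaw": 0.76},
  {"dx": -50, "dy": 0, "dz": -120, "rx": 0, "ry": 0, "rz": 0, "jaw": 0.76},
])

```text
time: 27.45
tool_pos: [0.5914, 0.0708, 0.1462]
tcp_rot: [-0.557, -0.436, 0.557, -0.435]
wrist_force: [-0.6, 0.2, 0.4]
width: 0.0103
```

```bash
python3 - <<'E'
from h import *
s,r,p=status()
im,d=capture('top'); cv2.imwrite('pics/top17.png',cv2.resize(im[110:270,150:400],None,fx=3,fy=3))
im2,d2=capture('side'); cv2.imwrite('pics/side17.png',cv2.resize(im2[140:260,180:330],None,fx=4,fy=4))
sherds((4,160,-26,26),im)
# heights from depth at sherd centres vs deck
pp,f=K('top')
def hgt(b):
    u=proj('top',b2w(b[0]/1000,b[1]/1000,.018))[0].round().astype(int); z=d[u[1],u[0]]
    c=np.array([(u[0]-pp['cx'])/f,-(u[1]-pp['cy'])/f,-1])*z
    return ((pp['origin']+R.from_quat(pp['rotation']).apply(c))[2]*1000).round(1)
for b in [(135,0),(92,3),(55,-2),(20,0),(15,15)]: print(b,'z',hgt(b))
E
```

```text
t 27.45 board mm [-166.2   -0.9] z 146.2 F [-0.6  0.2  0.4] w 0.0103 j [0.06 0.08 1.39 0.   1.67 0.31]
axes in board (cols x,y,z): [[0.0, -0.002, 1.0], [-0.001, 1.0, 0.002], [-1.0, -0.001, 0.0]]
n 107 px [320. 209.] board [49.3  0.5] ext [ 38. -14.] [64. 15.] hull [[44, 15], [42, 12], [41, 7], [40, 2], [38, -3], [41, -14], [54, -11], [64, 6], [59, 9], [46, 15]] bgr [74. 86. 95.]
n 92 px [339. 212.] board [92.8  3.7] ext [ 82. -10.] [106.  16.] hull [[82, 10], [82, -3], [84, -10], [90, -8], [104, 2], [106, 5], [103, 16], [90, 12]] bgr [52. 59. 66.]
n 89 px [357. 218.] board [135.2   0.5] ext [125. -11.] [146.  13.] hull [[128, 10], [126, 7], [125, 0], [125, -9], [128, -11], [135, -11], [141, -10], [143, -7], [144, -2], [146, 10], [145, 12], [141, 13]] bgr [55. 66. 85.]
(135, 0) z 15.9
(92, 3) z 18.2
(55, -2) z 24.3
(20, 0) z 5.1
(15, 15) z 5.8
```

View pics/top17.png

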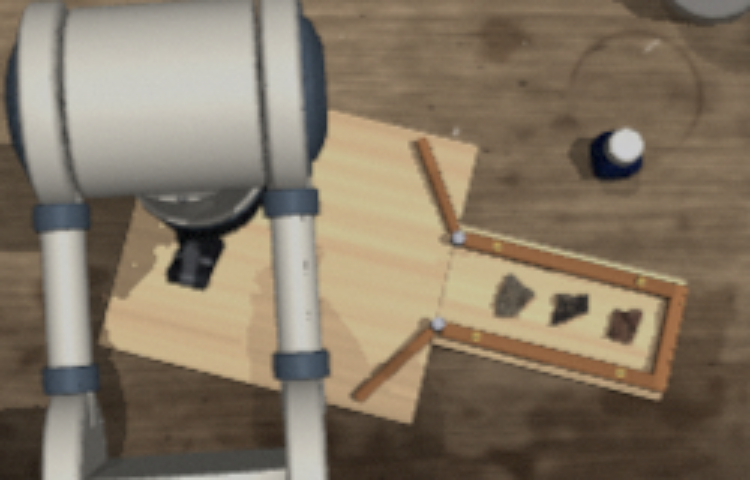

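View pics/side17.png

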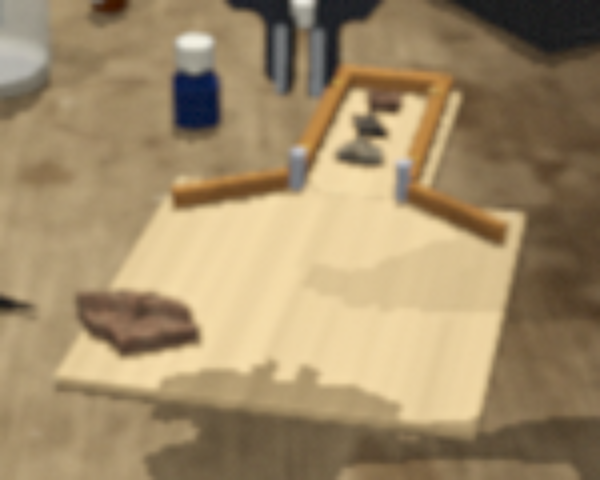

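All three lie in single file: c at x 38–64, b at 82–106, a at 125–146. The one-pixel depth reading on c (24 mm) looks high, so I'll check it with medians and check the rim sherd and ink before handing in.

```bash
python3 - <<'E'
from h import *
pp,f=K('top'); Rm=R.from_quat(pp['rotation'])
fs=[capture('top') for _ in range(4)]
D=np.median([x[1] for x in fs],0)
def hgt(x,y):
    u=proj('top',b2w(x/1000,y/1000,.018))[0].round().astype(int); o=[]
    for v in range(u[1]-2,u[1]+3):
        for w in range(u[0]-2,u[0]+3):
            o.append((pp['origin']+Rm.apply(np.array([(w-pp['cx'])/f,-(v-pp['cy'])/f,-1])*D[v,w]))[2]*1000)
    return np.median(o).round(1),np.percentile(o,[10,90]).round(1)
for b in [(135,0),(93,3),(49,0),(18,0),(71,0)]: print(b,hgt(*b))
# ink / rim change: side view image diff
a=cv2.imread('pics/side0.png'); b=capture('side')[0]; 
for n,(x0,y0,x1,y1) in {'rim':(196,208,232,232),'ink':(220,147,238,176)}.items():
    m=[cv2.absdiff(a,b)[y0:y1,x0:x1].mean()]
    s,_=cv2.phaseCorrelate(*(cv2.cvtColor(i[y0:y1,x0:x1],cv2.COLOR_BGR2GRAY).astype(np.float32) for i in (a,b))); print(n,m,s)
E
```

```text
(135, 0) (np.float64(18.5), array([17.7, 19.7]))
(93, 3) (np.float64(17.8), array([16.2, 19.3]))
(49, 0) (np.float64(17.6), array([16.8, 19.1]))
(18, 0) (np.float64(9.3), array([ 7.9, 11.1]))
(71, 0) (np.float64(9.6), array([ 8.4, 11.2]))
rim [np.float64(1.0196759259259258)] (-0.0640337563093567, -0.07969078040917665)
ink [np.float64(1.6558109833971904)] (0.07395836705746461, 0.19706324761959948)
```

Median heights put all three tops at about 18 mm, so they lie flat, and the rim sherd and ink haven't shifted. Handing in.

```bash
python3 -c "
from cell import *
print(job_done(), observe()['time'])"
```

```text
the job is handed in; nothing more can be done
the job is handed in; nothing more can be done
```

All three sherds were pushed through the gate one at a time: brown a, then black b, then tan c. They lie flat in single file inside the slot, and I handed the job in at about 28 s on the robot clock. I only pushed, with the finger tips and sides; b and c were first nudged sideways to the centreline.

**Last checks**
- **Position in the slot:** a is at x 125–146 mm, b at 82–106 and c at 38–64. All are within y ±16 mm, so each is wholly inside the slot, which runs from x 0 to 164 and y ±29.
- **Lying flat:** the median tops are at about 18 mm, as expected for sherds 10–11 mm thick on an 8 mm deck. One single-pixel depth reading on c gave 24 mm, but the median over several frames (17.6 mm) did not bear it out.
- **Order:** pictures showed a fully in the slot before b was moved, and b fully in before c was moved.
- **Rim sherd and ink bottle:** compared with the first side picture, both are within 0.2 pixel of where they were.
- **Forces:** wrist forces read at the end of each move stayed under 2 N.

My first move call was refused because some keys were missing; nothing moved.

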